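# Uncouple the plug-in test gauge and put it away

### The arm

A 7-joint arm with a two-finger parallel gripper is mounted at the origin on the work surface. World frame = base frame: x ahead of the robot, y to its left, z up, the work surface at z = 0. Lengths are in mm, angles in rad, forces in N, time in s.
With the tool pointing down it reaches from about 400 to 875 mm from the base axis. Payload 4.4 kg.
Tool frame: the origin (TCP) lies on the centre line of the jaws, within the pads' length; the fingertips stand 14 mm ahead of it and the grasp point (between the pads) lies 5 mm behind it; z points along the fingers, x is the direction in which the jaws open and shut, and the axes are right-handed (so a half turn about z gives the same grasp; the last joint's range is limited). The gripper opens to 85 mm and grips with 20 to 120 N. Pads are 22 mm wide; open, the fingers measure 114 mm over their backs; the gripper's body (76 mm by 85 mm) begins 54 mm behind the grasp point. The pads swing forward as they close: fully open they stand 13 mm farther back than shut.
Start: joints at [1.131, 0.628, 0.038, 1.517, -0.027, 0.996, -0.02], TCP at [237.379, -605.119, 245.313] pointing down, gripper open.
Joint ranges: [-3.06, 3.06], [-0.37, 2.12], [-1.25, 1.32], [0.18, 2.47], [-1.1, 4.24], [0.23, 1.98], [-2.94, 2.94]. Speed limits (rad/s): [2.57, 2.57, 3.14, 3.14, 3.14, 3.14, 3.14].

### API

Orientations are given as [roll, pitch, yaw] about the fixed x, y, z axes, in that order (R = Rz(yaw) Ry(pitch) Rx(roll)).
In Python, from cell import ctrl gives the robot as it stands.
- The arm moves only by the tool send_rows, never from a script. Its argument "commands" is a list of rows, each a list of 5 numbers: the finger opening in mm, from 0 to 85.4, then the shift along the tool's x, y, z in mm, then the turn about the tool's z in degrees. In form: [[grip, x, y, z, roll], ...]. A call has 1 to 5 rows; each row is the pose to reach, as a shift and turn from the pose measured when the call began, along the tool's axes at that moment; what a row does not reach only later rows make up. A row lasts 1/10 s, in which the tool goes at most 50 mm and 8.59 degrees, less where a joint would pass 70% of its speed; a pose out of reach is approached as far as the arm can. A call with a gripper value outside its range is refused whole. The fingers move at their own pace and stop on an object; the grip force is fixed at half the most. Time passes only in rows, so rows that repeat a pose let the fingers close. It gives the time, the measured TCP pose, the force and the opening at its end, in the units of the state.
- ctrl.read_state(): the state, without advancing time (a new reading comes with each control period).
- ctrl.get_image(name): name is "scene" or "top" or "wrist"; returns the picture (420x560x3 uint8, red, green, blue); there is no depth.
- ctrl.camera_params(name): a dict with "fx", "fy", "cx", "cy" (pixels), "cam_to_world" (4x4, takes a point from camera to world coordinates). Camera axes: x right, y down, z forward; pixel columns grow to the right and rows downward; lengths in mm; the calibration is good to about 2 mm. The wrist camera is an equidistant fisheye: a pixel r from the principal point sees the ray r / f radians off the axis. A picture is of the moment at which its call begins: read the wrist's pose just before it. camera_params takes no time and is no camera call; for the wrist camera it gives the pose at the moment of the call.
- ctrl.finish_job(): hands the job in, once; it reports no verdict.
The state is a dict: "clock": time; "qpos": joint angles; "qd": joint speeds; "tau": joint torques, N m; "eef_pos": TCP position; "tool_rot": TCP orientation; "force": force on the tool from outside, world axes, zero at the start; "torque": the same for the moment, N m; "width": finger opening in mm.
Only numpy, scipy, OpenCV 4.12 (cv2) and the standard library are available. Lean on these libraries where they do the work, as an engineer would, in place of code of your own. Each camera call takes 0.05 s, during which the arm holds its last target.

### The job

The pressure check on the dispensing machine is finished: pull back the sprung sleeve of the blue-ringed quick coupler so that the test gauge is let go, draw the gauge straight out, and lay it down gently on its back, dial up, lengthwise in the wide empty bay of its tray. Leave the red-ringed coupler beside it shut, do not bump the machine with the arm, and do not disturb the other things on the machine, in the tray and on the desk.

Things in the scene. Friction and masses are not known exactly. Their poses are not given: they have to be found in the camera images.
- sleeve_mid (a point): Centre, on the axis, of the sprung sleeve to pull: knurled steel collar with a blue ring, 32 mm across, 26 mm long, on a level quick coupler about 200 mm above the desk. Axes: y = along the coupler, out of its mouth to the gauge; z up; x level, away from the robot, under the beam. The manifold bar is 43 mm behind (-y), a fixed neck 25 mm across between; the mouth is 15 mm ahead.
- sleeve (a joint): How far the blue-ringed sleeve is pulled back (m) towards the manifold bar (-y): 0 = home, 0.009 = stop. Spring 4.5 N at home, 8.5 N at the stop. By about 0.0065 it frees the plug, and an ejector pushes the gauge out 8 to 9 mm; let loose, the sleeve then stays 3 to 6 mm back on the plug, and springs home when the plug is drawn out. Until freed, the plug is locked: do not force it.
- sleeve2 (a joint): The same for the red-ringed sleeve of the second coupler, which holds a brass silencer; it must stay shut (0). That coupler is alike and parallel, its axis 68 mm away from the first at +x (farther under the beam), at the same height.
- coupler_mouth (a point): Centre of the first coupler's mouth, on its axis; axes as sleeve_mid (y out of the mouth). Does not move with the sleeve.
- shuttle: The aluminium plate (170 x 240 x 16 mm, top 117 mm above the desk, 83 mm under the couplers' axes) with the manifold bar on an upright bracket at its -y end: bar 36 mm wide (y), 42 mm high, its middle at the couplers' height. Origin below the plate's centre; the first coupler's axis is at x = -28 mm. Fixed.
- gauge_center (a point): Centre of the test gauge's round steel case (50 mm across, 27 mm thick, white dial, 0.16 kg). Axes: z = out of the dial; x = along the plug's axis, away from the plug: out of the coupler while plugged in. At the start the dial leans about 35 deg from straight up towards the robot (the gauge can swivel about x in the coupler). It starts 64 mm from sleeve_mid, 30 mm or more from all else; the +y column is 70 mm from its rim.
- plug_tip (a point): End of the gauge's plug, on its axis, 80.5 mm from gauge_center along its -x. From gauge_center going -x: case to 25 mm; brass stem 18 mm across to 48.5 mm; plug 14 mm across to 80.5 mm. All of the plug is in the coupler at the start (tip 31.5 mm inside the mouth; about 22 mm once ejected).
- gauge: The gauge: same axes as gauge_center, origin at the middle of its flat back, 13.5 mm behind gauge_center.
- bay (a point): Middle of the floor of the wide empty bay of the tray, 6.5 mm above the desk. Axes: y = the bay's long way, x = across it towards the narrow bay, z up. Inside the bay is 114 mm (x) by 152 mm (y); its walls rise 9.5 mm above this floor and are 4 mm thick.
- tray: Dark tray with blue lining, 214 x 160 x 16 mm, fixed on the desk left or right of the machine; same axes as bay; origin under its centre.
- beam_edge (a point): Middle of the lower front edge (towards the robot) of the machine's gantry beam: aluminium, 370 mm long (y), 40 mm deep (x, away from the robot), 80 mm high, underside 300 mm above the desk, a cable chain on top. The first coupler's axis lies 22 to 31 mm nearer the robot than this edge, 100 mm lower, so it stops a hand coming straight down: come in tilted 25 to 45 deg, hand towards the robot.
- machine: Desktop dispensing machine, fixed: base 370 mm wide (y), 85 mm high, its front 200 mm from the origin (under its centre; x away from the robot). Two columns, 26 x 60 mm, carry the beam at y = +172 and -172 mm. A camera head 60 mm wide hangs before the beam at y = -142 mm, from 288 to 600 mm above the desk, reaching 79 mm nearer the robot than the beam edge.
- housing: the small black part standing on the shuttle plate under and behind the gauge, 50 x 42 x 20 mm; origin under its centre; leave alone
- spare_plug: a spare brass plug, 50 x 18 x 19 mm, lying in the narrow bay of the tray; origin under its middle; leave alone
- hex_key: a dark hex key, 85 mm, lying in the narrow bay of the tray; leave alone
- parts_bin: a blue open bin of screws and seals, 150 x 200 x 55 mm, on the other side of the machine from the tray; origin under its centre; leave alone
- barrel: an amber dispensing barrel lying on the desk in front of the machine, 110 mm long, 23 mm thick; origin under it; leave alone
- tape: an orange tape roll lying flat on the desk, 84 mm across, 19 mm high; origin under its centre; leave alone
- mouse: a white computer mouse, 105 x 60 x 36 mm; origin under its centre; leave alone
- driver: a red-handled screwdriver lying on the desk beside the machine, 170 mm long; leave alone
- wash: a white wash bottle with a red cap, 52 mm across, 130 mm high, standing beside the machine; origin under its centre; leave alone

How it is judged:
By the outcome, as a careful person would: the job done as asked, in the order asked, and still so for the second after the job is handed in, with the robot touching nothing.
It also fails if it takes over 51 s, if anything falls off the work surface, if the arm or the gripper's body presses on something with over 40 N, if the wrist force passes 120 N, or if a joint passes its speed limit or range.

## Working session

There is one attempt and no reset: what is moved stays moved. The work goes in short steps, Python scripts to look and compute and a tool call to move; the robot and the scene stay as the last step left them, time stands still between calls to the robot, and variables do not carry over. Pictures are saved under pics/ and viewed, and the job is handed in when it is done.

Besides the shell and the picture viewer there is one more tool, called after "Emit:" as name(argument=value, ...) on one line, values as JSON. send_rows: Moves the arm, as the interface text tells. Its arguments: {"type":"object","properties":{"commands":{"type":"array"}},"required":["commands"]}

```bash
ls; mkdir -p pics; python3 - <<'E'
from cell import ctrl
import cv2,numpy as np
print(ctrl.read_state())
for n in("scene","top","wrist"):
    p=ctrl.camera_params(n); print(n,p)
    cv2.imwrite(f"pics/{n}0.png",ctrl.get_image(n)[:,:,::-1])
E
```

```text
pics
{'clock': 0.0, 'qpos': array([ 1.13121221,  0.62935858,  0.03845474,  1.51838344, -0.02703893,
        0.99632305, -0.02000661]), 'qd': array([ 0.00142139, -0.0014346 , -0.00010286,  0.0003564 ,  0.00030169,
        0.00059389, -0.000968  ]), 'tau': array([ 5.33477680e-05, -5.63396895e+01,  1.22578941e+00, -1.93447763e+01,
        1.07751426e-02,  1.05503478e-02, -2.50112839e-05]), 'eef_pos': array([ 237.14638117, -604.533148  ,  244.3762987 ]), 'tool_rot': array([ 3.14159077e+00,  1.95436573e-03, -1.19705071e+00]), 'force': array([ 0.21137742, -0.66360599, -0.41669198]), 'torque': array([ 0.03413225, -0.0198795 ,  0.00341299]), 'width': 85.06998524714567}
scene {'fx': 488.8119406175325, 'fy': 488.8119406175325, 'cx': 283.5087498553895, 'cy': 202.07194823424737, 'cam_to_world': array([[-7.45448918e-01,  6.33539534e-01, -2.07204175e-01,
         8.06593444e+02],
       [ 6.66531964e-01,  7.11472772e-01, -2.22579506e-01,
         2.79783453e+02],
       [ 6.40721207e-03, -3.04029857e-01, -9.52640957e-01,
         1.36132494e+03],
       [ 0.00000000e+00,  0.00000000e+00,  0.000000
[... 267 characters left out ...]
 -3.65142722e-03,  2.74759966e-02,
        -9.36713019e+00],
       [-2.71493391e-02, -7.07042467e-02, -9.97127787e-01,
         1.30398809e+03],
       [ 0.00000000e+00,  0.00000000e+00,  0.00000000e+00,
         1.00000000e+00]])}
wrist {'fx': 325.19226210127806, 'fy': 325.19226210127806, 'cx': 275.8637004635129, 'cy': 211.18802585514572, 'cam_to_world': array([[ 3.65663017e-01, -8.86533213e-01, -2.83459734e-01,
         3.09249652e+02],
       [-9.30747121e-01, -3.48487478e-01, -1.10753218e-01,
        -5.76681452e+02],
       [-5.95761560e-04,  3.04327687e-01, -9.52567218e-01,
         3.73674930e+02],
       [ 0.00000000e+00,  0.00000000e+00,  0.00000000e+00,
         1.00000000e+00]])}
```

View pics/scene0.png

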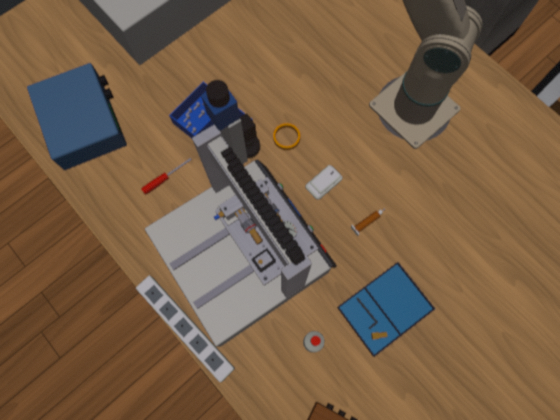

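View pics/top0.png

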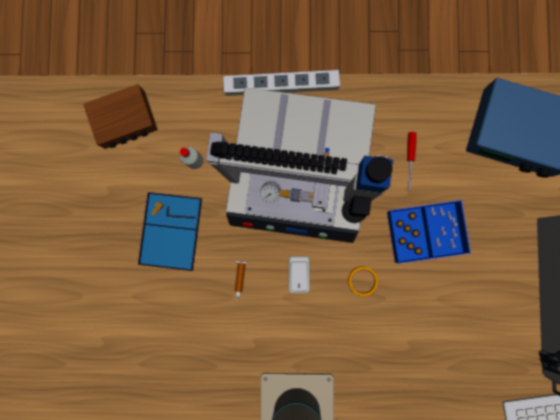

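View pics/wrist0.png

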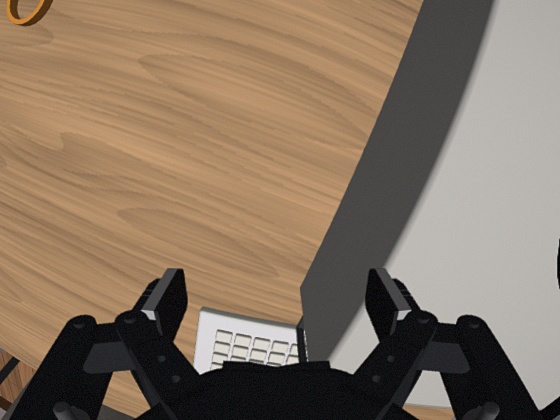

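```bash
python3 - <<'E'
import cv2
a=cv2.imread("pics/top0.png"); cv2.imwrite("pics/t1.png",cv2.resize(a[130:250,215:385],None,fx=4.6,fy=4.6,interpolation=cv2.INTER_CUBIC))
cv2.imwrite("pics/t2.png",cv2.resize(a[180:280,130:250],None,fx=5,fy=5,interpolation=cv2.INTER_CUBIC))
a=cv2.imread("pics/scene0.png"); cv2.imwrite("pics/s1.png",cv2.resize(a[140:290,190:340],None,fx=4,fy=4,interpolation=cv2.INTER_CUBIC))
E
```

```text
(no output)
```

View pics/t1.png

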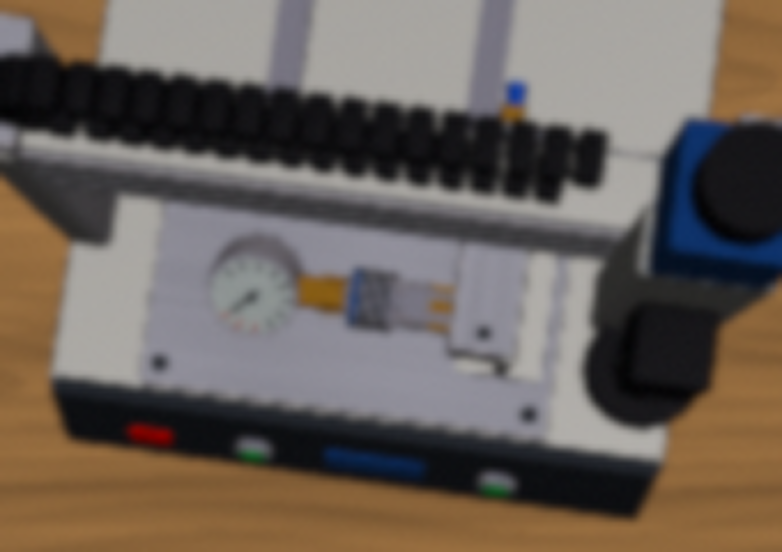

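View pics/t2.png

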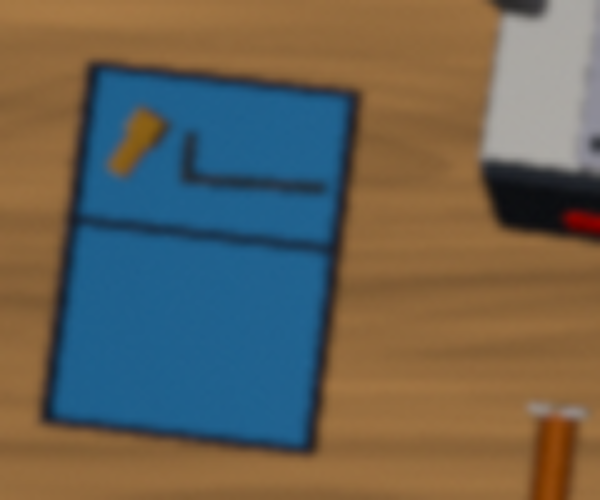

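View pics/s1.png

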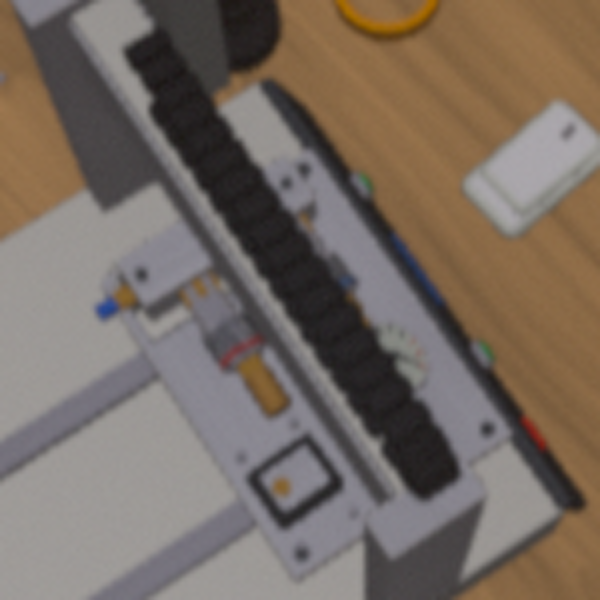

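```bash
cat > h.py <<'E'
import numpy as np
from cell import ctrl
def ray(n,u,v):
    p=ctrl.camera_params(n);T=p["cam_to_world"]
    x,y=(u-p["cx"])/p["fx"],(v-p["cy"])/p["fy"]
    if n=="wrist":
        th=np.hypot(x,y); s=np.sin(th)/th if th>0 else 1; d=np.array([x*s,y*s,np.cos(th)])
    else: d=np.array([x,y,1.])
    return T[:3,3],T[:3,:3]@d
def atz(n,u,v,z):
    o,d=ray(n,u,v); return o+d*(z-o[2])/d[2]
E
python3 - <<'E'
from h import *
np.set_printoptions(precision=1,suppress=True)
def c1(u,v,z): return atz("top",215+u/4.6,130+v/4.6,z)
def c2(u,v,z): return atz("top",130+u/5,180+v/5,z)
L=c1(145,382,117);R=c1(550,438,117);print("plate front",L,R,np.linalg.norm(L-R),np.degrees(np.arctan2(-(L-R)[0],(L-R)[1])))
print("dial",c1(252,293,211)); print("ring",c1(357,297,205)); print("stem/case edge",c1(300,290,205)); print("bar front edge",c1(455,300,221))
print("sleeve right",c1(395,300,205))
print("beam front bottom L,R",c1(118,195,300),c1(640,253,300))
c=[c2(92,65,16),c2(358,93,16),c2(312,450,16),c2(45,420,16)]
for k in c: print("tray",k)
dl=c2(75,219,16);dr=c2(333,245,16);print("div",dl,dr)
print('bay',(dl+dr+c[2]+c[3])/4)
E
```

```text
plate front [551.5 135.3 117. ] [519.9 -99.5 117. ] 236.89773404113177 -7.661828359771992
dial [592.4  66.9 211. ]
ring [591.1  10.7 205. ]
stem/case edge [594.8  41.4 205. ]
bar front edge [587.7 -41.6 221. ]
sleeve right [589.5  -9.8 205. ]
beam front bottom L,R [630.4 127.5 300. ] [ 601.9 -129.8  300. ]
tray [617.  436.5  16. ]
tray [601.  279.5  16. ]
tray [393.9 302.1  16. ]
tray [410.  458.1  16. ]
div [526.7 443.9  16. ] [512.2 292.3  16. ]
bay [460.7 374.1  16. ]
```

Emit:
send_rows(commands=[[85,0,0,-50,-8],[85,-50,-40,-100,-16],[85,-100,-80,-150,-24],[85,-150,-120,-200,-32],[85,-200,-160,-250,-40]])

```text
clock: 0.65
eef_pos: [284.2, -452.6, 418.8]
tool_rot: [-3.141, 0.002, -0.493]
force: [0.7, 1.1, -0.4]
width: 85.1
```

Emit:
send_rows(commands=[[85,-10,-45,-40,-4],[85,-20,-90,-80,-8],[85,-30,-140,-120,-12],[85,-40,-190,-160,-16],[85,-50,-240,-200,-21]])

```text
clock: 1.15
eef_pos: [338.2, -267.4, 578.0]
tool_rot: [-3.141, 0.001, -0.124]
force: [1.3, -0.8, 0.1]
width: 84.9
```

Emit:
send_rows(commands=[[85,0,-45,-10,0],[85,0,-90,-20,0],[85,0,-140,-30,0],[85,0,-180,-40,0],[85,0,-180,-40,0]])

```text
clock: 1.65
eef_pos: [360.9, -82.8, 620.0]
tool_rot: [-3.14, -0.003, -0.113]
force: [0.6, -0.5, 0.0]
width: 85.4
```

```bash
python3 - <<'E'
from h import *
s=ctrl.read_state();print(s["qpos"],s["eef_pos"],s["tool_rot"])
E
```

```text
[ 0.6690741  -0.00646853 -0.50861168  1.41727859 -0.00506239  1.72715487
  0.0471251 ] [360.90766688 -82.75117391 620.01519883] [-3.13987853e+00 -2.89240003e-03 -1.12548934e-01]
```

Emit:
send_rows(commands=[[85,0,0,-50,0],[85,0,0,-100,0],[85,0,0,-150,0],[85,0,0,-200,0],[85,0,0,-250,0]])

```text
clock: 2.15
eef_pos: [360.1, -83.3, 728.3]
tool_rot: [3.141, -0.047, -0.114]
force: [-0.1, 0.3, -0.0]
width: 85.1
```

```bash
python3 - <<'E'
from h import *
s=ctrl.read_state();print(s["qpos"],s["eef_pos"],s["tool_rot"])
E
```

```text
[ 0.01006729  0.01486215  0.14691454  1.09928999 -0.00369139  1.9804796
  0.04113949] [360.09434421 -83.25009421 728.30781251] [ 3.14079093 -0.04712705 -0.11420605]
```

Emit:
send_rows(commands=[[85,0,0,-50,0],[85,0,0,-100,0],[85,0,0,-150,0],[85,0,0,-200,0],[85,0,0,-250,0]])

```text
clock: 2.65
eef_pos: [353.3, -82.4, 747.6]
tool_rot: [3.138, -0.1, -0.115]
force: [0.1, 0.6, -0.6]
width: 85.0
```

```bash
python3 - <<'E'
from h import *
s=ctrl.read_state();print(s["qpos"],s["eef_pos"],s["tool_rot"])
E
```

```text
[ 3.16235076e-01 -6.11611405e-03 -1.61588737e-01  1.06708135e+00
 -1.62396221e-03  1.98069815e+00  3.92025464e-02] [353.33774016 -82.40457876 747.55426122] [ 3.13810161 -0.09978946 -0.11450166]
```

Emit:
send_rows(commands=[[85,0,0,-250,0],[85,0,0,-250,0]])

```text
clock: 2.85
eef_pos: [346.4, -80.7, 765.4]
tool_rot: [3.134, -0.147, -0.113]
force: [-0.4, 0.2, 0.8]
width: 85.0
```

Emit:
send_rows(commands=[[85,250,0,-250,0],[85,250,0,-250,0]])

```text
clock: 3.05
eef_pos: [373.6, -94.1, 776.0]
tool_rot: [3.138, -0.177, -0.132]
force: [-1.2, -1.7, -0.1]
width: 85.0
```

```bash
python3 - <<'E'
from h import *
s=ctrl.read_state();print(s["qpos"],s["eef_pos"],s["tool_rot"])
E
```

```text
[ 3.34827000e-01  1.55982391e-02 -1.62772353e-01  9.68924252e-01
 -7.43765811e-04  1.98025485e+00  3.98182924e-02] [373.57151843 -94.13621995 776.03560521] [ 3.13766584 -0.17700722 -0.13177502]
```

Emit:
send_rows(commands=[[85,0,0,-250,0],[85,0,0,-250,0]])

```text
clock: 3.25
eef_pos: [359.8, -86.0, 795.6]
tool_rot: [3.135, -0.227, -0.128]
force: [-0.9, -0.1, 0.4]
width: 85.3
```

Emit:
send_rows(commands=[[85,0,0,-250,0]])

```text
clock: 3.35
eef_pos: [351.2, -85.1, 807.8]
tool_rot: [3.132, -0.26, -0.126]
force: [-0.4, -1.2, 0.3]
width: 85.3
```

Emit:
send_rows(commands=[[85,0,0,-250,0]])

```text
clock: 3.45
eef_pos: [340.3, -84.6, 822.1]
tool_rot: [3.127, -0.298, -0.129]
force: [0.1, -0.0, 0.8]
width: 85.3
```

```bash
python3 - <<'E'
from h import *
s=ctrl.read_state();print(s["qpos"],s["eef_pos"],s["tool_rot"])
E
```

```text
[ 0.72228704 -0.06594885 -0.46580474  0.92111152 -0.05612294  1.98068525
  0.09147589] [340.29106883 -84.55564213 822.1243435 ] [ 3.12705775 -0.298365   -0.12913541]
```

Emit:
send_rows(commands=[[85,100,0,-250,0]])

```text
clock: 3.55
eef_pos: [345.2, -83.9, 839.0]
tool_rot: [3.12, -0.341, -0.132]
force: [0.3, -0.4, 1.1]
width: 84.9
```

Emit:
send_rows(commands=[[85,100,0,-250,0]])

```text
clock: 3.65
eef_pos: [350.2, -83.4, 854.8]
tool_rot: [3.115, -0.38, -0.134]
force: [-0.1, 0.7, -0.8]
width: 85.1
```

Emit:
send_rows(commands=[[85,50,0,-250,0]])

```text
clock: 3.75
eef_pos: [344.6, -82.1, 869.5]
tool_rot: [3.11, -0.419, -0.135]
force: [-0.6, -0.3, -0.3]
width: 85.2
```

Emit:
send_rows(commands=[[85,50,0,-250,0]])

```text
clock: 3.85
eef_pos: [336.4, -79.6, 884.7]
tool_rot: [3.105, -0.458, -0.137]
force: [1.1, -0.1, 0.3]
width: 84.7
```

Emit:
send_rows(commands=[[85,50,0,-250,0]])

```text
clock: 3.95
eef_pos: [327.3, -76.5, 899.4]
tool_rot: [3.1, -0.498, -0.137]
force: [0.7, 1.0, -0.3]
width: 85.0
```

```bash
python3 - <<'E'
from h import *
s=ctrl.read_state();print(s["qpos"],s["eef_pos"],s["tool_rot"])
E
```

```text
[ 0.6673733  -0.10645197 -0.39189419  0.75887725 -0.06632649  1.98078341
  0.07741325] [327.30882293 -76.47541874 899.442098  ] [ 3.09958956 -0.49768701 -0.13705978]
```

Emit:
send_rows(commands=[[85,0,-50,0,0],[85,0,-100,0,0],[85,0,-150,0,0],[85,0,-200,0,0],[85,0,-240,0,0]])

```text
clock: 4.45
eef_pos: [351.8, 101.3, 890.0]
tool_rot: [3.101, -0.506, -0.135]
force: [-2.2, -0.9, 1.7]
width: 84.9
```

Emit:
send_rows(commands=[[85,50,-20,-250,0]])

```text
clock: 4.55
eef_pos: [349.6, 100.8, 903.9]
tool_rot: [3.1, -0.546, -0.159]
force: [-0.8, 0.7, 0.5]
width: 84.9
```

```bash
cat >> h.py <<'E'
from scipy.spatial.transform import Rotation as Rn
np.set_printoptions(precision=3,suppress=True)
def st():
    s=ctrl.read_state();R=Rn.from_euler('xyz',s["tool_rot"]).as_matrix()
    print("t",s["clock"],"q",s["qpos"],"p",s["eef_pos"],"rot",s["tool_rot"],"F",s["force"],"w",s["width"]);print("x,y,z axes",R[:,0],R[:,1],R[:,2])
    return s,R
E
python3 -c "
from h import *
st()"
```

```text
t 4.55 q [ 1.262 -0.203 -1.247  0.692 -0.058  1.981 -0.24 ] p [349.594 100.764 903.866] rot [ 3.1   -0.546 -0.159] F [-0.832  0.667  0.456] w 84.9335345474333
x,y,z axes [ 0.844 -0.135  0.519] [-0.18  -0.983  0.035] [ 0.505 -0.123 -0.854]
```

Emit:
send_rows(commands=[[85,-12,2,45,0],[85,-24,4,90,0],[85,-36,6,135,0],[85,-48,8,180,0],[85,-60,10,225,0]])

```text
clock: 5.05
eef_pos: [409.8, 72.3, 683.9]
tool_rot: [3.096, -0.547, -0.158]
force: [1.5, 0.8, 0.3]
width: 85.0
```

```bash
python3 -c "
from h import *
st()"
```

```text
t 5.05 q [ 0.823 -0.321 -0.811  1.523 -0.094  1.306 -0.197] p [409.755  72.326 683.906] rot [ 3.096 -0.547 -0.158] F [1.483 0.76  0.279] w 85.02793088752954
x,y,z axes [ 0.844 -0.135  0.52 ] [-0.181 -0.983  0.039] [ 0.506 -0.127 -0.853]
```

Emit:
send_rows(commands=[[85,-12,2,48,0],[85,-24,4,96,0],[85,-36,7,144,0],[85,-48,10,190,0],[85,-60,12,235,0]])

```text
clock: 5.55
eef_pos: [475.9, 38.6, 451.5]
tool_rot: [3.093, -0.549, -0.157]
force: [0.9, -2.4, -1.1]
width: 84.9
```

Emit:
send_rows(commands=[[85,-12,2,40,0],[85,-24,4,75,0],[85,-24,4,90,0],[85,-24,4,90,0]])

```text
clock: 5.95
eef_pos: [500.6, 24.8, 360.5]
tool_rot: [3.095, -0.547, -0.16]
force: [-0.8, -0.9, -0.2]
width: 85.2
```

```bash
python3 -c "
from h import *
import cv2
st()
a=ctrl.get_image('wrist')[:,:,::-1]
cv2.imwrite('pics/w1.png',a)
cv2.imwrite('pics/w1b.png',cv2.resize(a,None,fx=1.42,fy=1.42,interpolation=cv2.INTER_CUBIC))
st()
"
```

```text
t 5.95 q [ 0.737  0.19  -1.173  2.173  0.921  0.632 -1.258] p [500.616  24.782 360.515] rot [ 3.095 -0.547 -0.16 ] F [-0.816 -0.898 -0.162] w 85.24102166528387
x,y,z axes [ 0.843 -0.136  0.52 ] [-0.183 -0.982  0.039] [ 0.505 -0.128 -0.853]
t 6.0 q [ 0.735  0.191 -1.172  2.173  0.921  0.631 -1.258] p [500.397  25.247 359.657] rot [ 3.097 -0.545 -0.16 ] F [-0.066  0.362 -1.007] w 85.00772905106741
x,y,z axes [ 0.844 -0.136  0.518] [-0.182 -0.983  0.039] [ 0.504 -0.127 -0.854]
```

View pics/w1b.png

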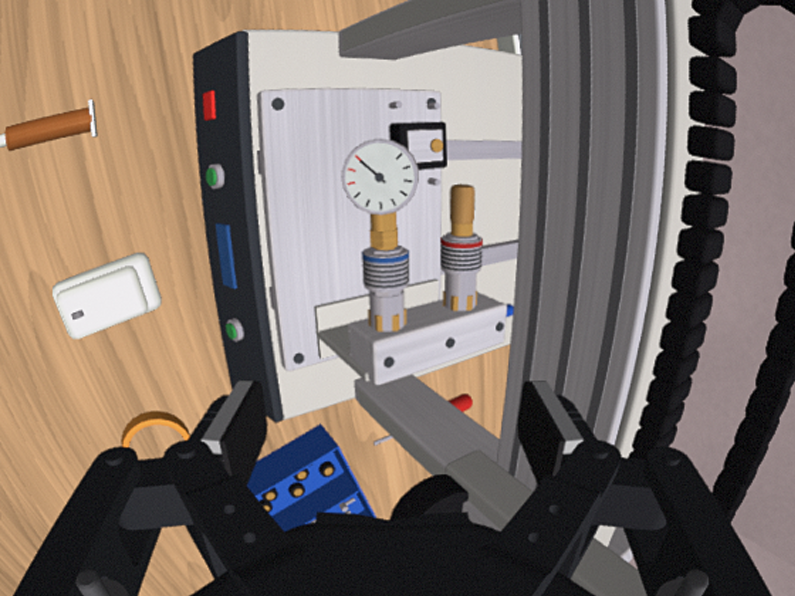

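```bash
python3 -c "
import cv2
a=cv2.imread('pics/w1.png')
cv2.imwrite('pics/w1c.png',cv2.resize(a[90:240,225:360],None,fx=4,fy=4,interpolation=cv2.INTER_CUBIC))
"
```

```text
(no output)
```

View pics/w1c.png

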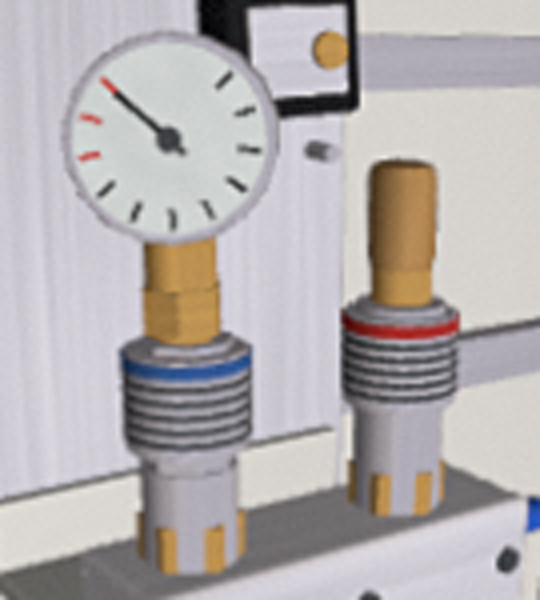

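```bash
python3 - <<'E'
from h import *
s,R=st()
f=lambda u,v,z: atz('wrist',225+u/4,90+v/4,z)
A=f(187,353,201);B=f(188.5,440,201);M=(A+B)/2;d=(A-B);print("sleeve f,r,m",A,B,M,"len",np.linalg.norm(d),"yaw",np.degrees(np.arctan2(-d[0],d[1])))
A2=f(401,325,201);B2=f(401,391,201);print("sleeve2",(A2+B2)/2-M)
G=f(171,138,211);print("dial",G)
g=G-13.5*np.array([-.57*.992,.57*.12,.82]);print("gc",g,g-M,np.linalg.norm(g-M),np.degrees(np.arctan2(-(g-M)[0],(g-M)[1])))
N=f(192,560,200);print("neck at bar",N)
E
```

```text
t 6.0 q [ 0.735  0.191 -1.172  2.173  0.921  0.631 -1.258] p [500.397  25.247 359.657] rot [ 3.097 -0.545 -0.16 ] F [-0.066  0.362 -1.007] w 85.00772905106741
x,y,z axes [ 0.844 -0.136  0.518] [-0.182 -0.983  0.039] [ 0.504 -0.127 -0.854]
sleeve f,r,m [591.373  13.773 201.   ] [588.141  -8.534 201.   ] [589.757   2.619 201.   ] len 22.54019959508487 yaw -8.245177940893955
sleeve2 [67.504 -9.965  0.   ]
dial [590.119  68.615 211.   ]
gc [597.753  67.692 199.93 ] [ 7.996 65.073 -1.07 ] 65.57067603533903 -7.005137359911523
neck at bar [584.322 -41.83  200.   ]
```

Emit:
send_rows(commands=[[55,-4,-1,30,-1.5],[52,-4,-1,70,-1.5],[52,-4,-1,110,-1.5],[52,-4,-1,120,-1.5],[52,-4,-1,120,-1.5]])

```text
clock: 6.5
eef_pos: [558.2, 10.6, 254.8]
tool_rot: [3.084, -0.543, -0.133]
force: [-0.4, 0.2, 0.7]
width: 51.7
```

```bash
cat >> h.py <<'E'
import cv2
def snap(n,name,crop=None,f=1.42):
    a=ctrl.get_image(n)[:,:,::-1]; cv2.imwrite(f'pics/{name}_raw.png',a)
    if crop: a=a[crop[1]:crop[3],crop[0]:crop[2]]
    cv2.imwrite(f'pics/{name}.png',cv2.resize(a,None,fx=f,fy=f,interpolation=cv2.INTER_CUBIC))
yp=np.array([.128,.9918,0]);xp=np.array([.9918,-.128,0])
def totool(target):
    s,R=st(); print("tool delta",R.T@(np.array(target)-s["eef_pos"])," yp in tool",R.T@yp, "xp",R.T@xp,"up",R.T@np.array([0,0,1.]))
E
python3 -c "
from h import *
snap('wrist','w2')
totool([592.5,2.9,195.7])
"
```

```text
t 6.55 q [ 0.468  0.464 -0.928  2.217  1.453  0.648 -1.706] p [558.166  11.072 255.96 ] rot [ 3.083 -0.544 -0.132] F [-0.983  0.541 -0.015] w 51.82348746947229
x,y,z axes [ 0.848 -0.113  0.518] [-0.161 -0.986  0.05 ] [ 0.505 -0.126 -0.854]
tool delta [-1.17  -0.487 69.823]  yp in tool [-0.003 -0.998 -0.06 ] xp [ 0.855 -0.034  0.517] up [ 0.518  0.05  -0.854]
```

View pics/w2.png

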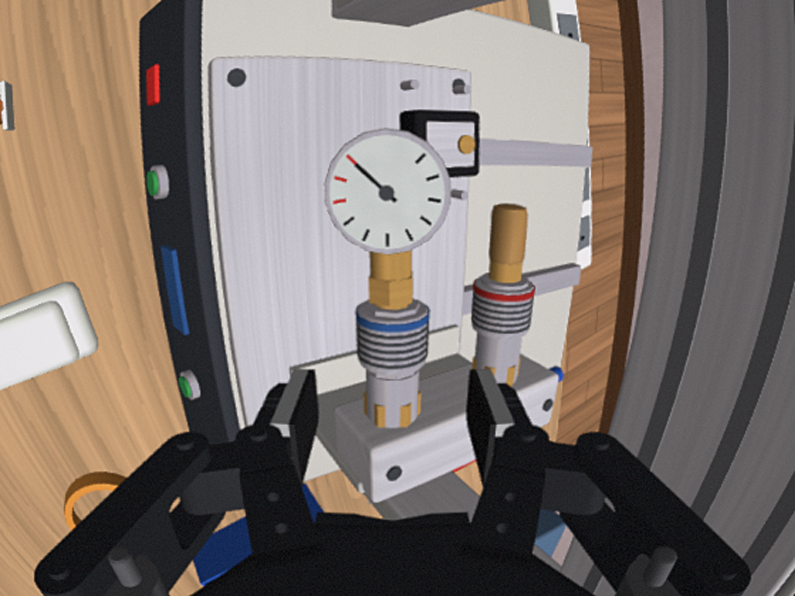

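```bash
python3 - <<'E'
from h import *
f=lambda u,v,z: atz('wrist',u/1.42,v/1.42,z)
A=f(393,319,201);B=f(393.5,369,201);print(A,B,(A+B)/2,np.linalg.norm(A-B))
print("dial",f(387,191.5,211))
a=cv2.imread('pics/w2_raw.png');cv2.imwrite('pics/w2c.png',cv2.resize(a[200:310,230:330],None,fx=5,fy=5,interpolation=cv2.INTER_CUBIC))
E
```

```text
[592.233   9.295 201.   ] [589.172 -16.29  201.   ] [590.702  -3.498 201.   ] 25.767591027936415
dial [591.124  68.485 211.   ]
```

View pics/w2c.png

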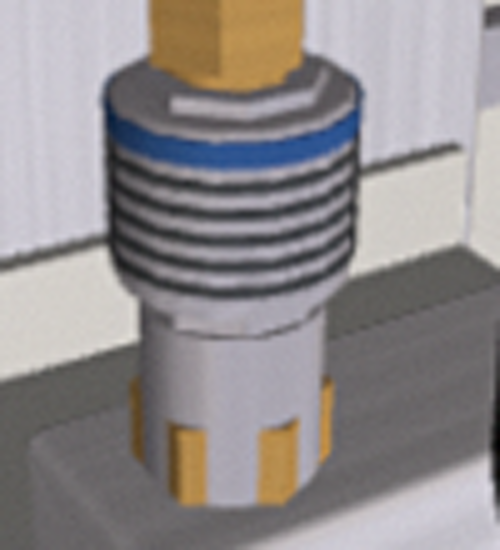

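```bash
python3 - <<'E'
from h import *
f=lambda u,v,z: atz('wrist',230+u/5,200+v/5,z)
for z in(200,205):
  A=f(233,96,z);B=f(234,252,z);C=f(235,297,z);print(A,B,C,np.linalg.norm(A-C))
print(f(240,505,200))
E
```

```text
[593.145  12.486 200.   ] [590.391  -9.762 200.   ] [589.653 -16.642 200.   ] 29.33714770826619
[590.439  15.295 205.   ] [587.771  -6.269 205.   ] [587.055 -12.938 205.   ] 28.43452897042639
[585.944 -51.809 200.   ]
```

Emit:
send_rows(commands=[[50,0,0,25,0],[50,0,0,50,0],[50,0,0,68,0],[50,0,0,70,0],[50,0,0,70,0]])

```text
clock: 7.05
eef_pos: [593.8, 2.1, 197.9]
tool_rot: [3.085, -0.546, -0.134]
force: [0.8, 1.0, 0.3]
width: 49.7
```

```bash
python3 -c "
from h import *
snap('wrist','w3')
totool([593.5,1.9,195.7])
"
```

```text
t 7.1 q [ 0.418  0.619 -0.859  2.198  1.681  0.69  -1.87 ] p [593.785   2.268 198.172] rot [ 3.084 -0.547 -0.133] F [-0.017 -0.243  0.233] w 49.94419253437591
x,y,z axes [ 0.847 -0.113  0.52 ] [-0.162 -0.986  0.049] [ 0.507 -0.125 -0.853]
tool delta [-1.485  0.288  2.01 ]  yp in tool [-0.004 -0.998 -0.06 ] xp [ 0.854 -0.034  0.519] up [ 0.52   0.049 -0.853]
```

View pics/w3.png

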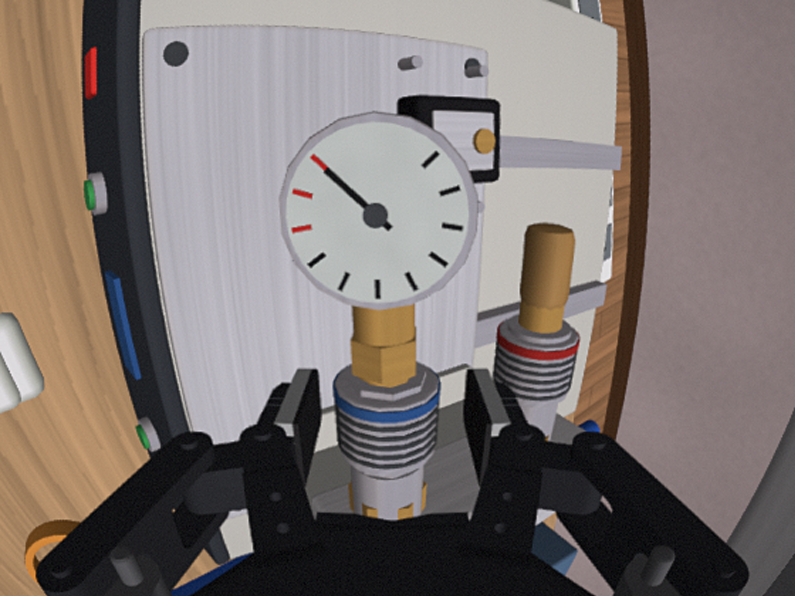

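Emit:
send_rows(commands=[[50,-1.5,0.3,2,0],[35,-1.5,0.3,2,0],[25,-1.5,0.3,2,0],[25,-1.5,0.3,2,0],[25,-1.5,0.3,2,0]])

```text
clock: 7.6
eef_pos: [592.7, 2.1, 196.5]
tool_rot: [3.083, -0.547, -0.132]
force: [-6.6, -0.1, 7.3]
width: 30.2
```

```bash
python3 -c "
from h import *
snap('wrist','w4')
totool([593.5,1.9,195.7])
"
```

```text
t 7.65 q [ 0.416  0.621 -0.858  2.203  1.691  0.692 -1.88 ] p [592.704   2.078 196.555] rot [ 3.083 -0.547 -0.132] F [-7.044 -0.31   7.32 ] w 29.96941808330824
x,y,z axes [ 0.846 -0.113  0.52 ] [-0.162 -0.986  0.05 ] [ 0.507 -0.126 -0.852]
tool delta [0.249 0.004 1.155]  yp in tool [-0.003 -0.998 -0.06 ] xp [ 0.854 -0.034  0.519] up [ 0.52   0.05  -0.852]
```

View pics/w4.png

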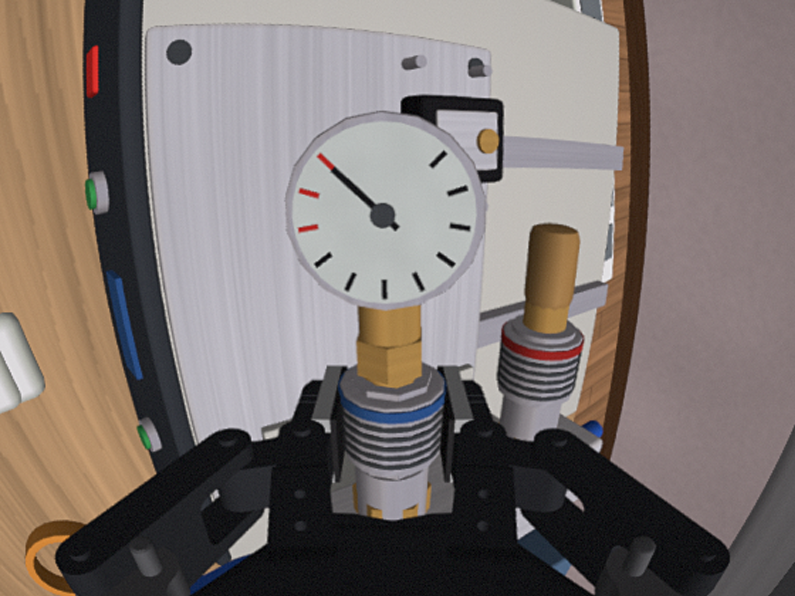

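Emit:
send_rows(commands=[[25,0,2,0.2,0],[25,0,4,0.3,0],[25,0,6,0.4,0],[25,0,7.5,0.5,0],[25,0,8.5,0.5,0]])

```text
clock: 8.15
eef_pos: [592.0, -2.6, 196.7]
tool_rot: [3.09, -0.547, -0.13]
force: [4.7, 6.6, -6.3]
width: 30.4
```

```bash
python3 -c "
from h import *
snap('wrist','w5')
totool([593.5,1.9,195.7])
"
```

```text
t 8.2 q [ 0.433  0.619 -0.858  2.207  1.7    0.675 -1.873] p [591.943  -2.771 196.691] rot [ 3.09  -0.547 -0.13 ] F [ 2.939  6.207 -4.514] w 30.177226001317326
x,y,z axes [ 0.847 -0.111  0.52 ] [-0.156 -0.987  0.044] [ 0.508 -0.119 -0.853]
tool delta [ 0.286 -4.896  1.081]  yp in tool [-0.001 -0.999 -0.053] xp [ 0.854 -0.029  0.519] up [ 0.52   0.044 -0.853]
```

View pics/w5.png

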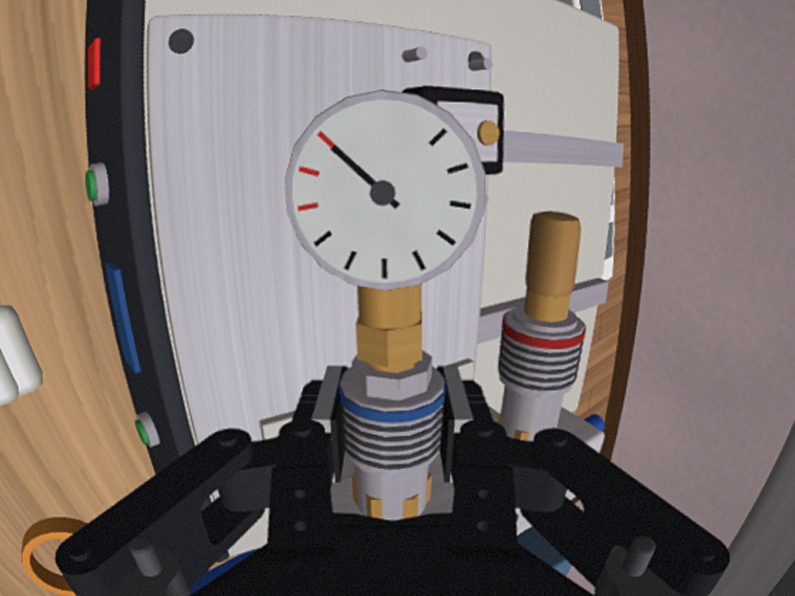

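Emit:
send_rows(commands=[[25,0,5,0.2,0],[25,0,7,0.3,0],[25,0,8,0.3,0],[25,0,8,0.3,0]])

```text
clock: 8.6
eef_pos: [591.4, -6.4, 196.7]
tool_rot: [3.098, -0.546, -0.128]
force: [6.8, 7.9, -9.7]
width: 30.3
```

```bash
python3 -c "
from h import *
snap('wrist','w6')
totool([593.5,1.9,195.7])
"
```

```text
t 8.65 q [ 0.45   0.617 -0.859  2.21   1.709  0.659 -1.867] p [591.42   -6.294 196.709] rot [ 3.098 -0.546 -0.128] F [ 6.905  7.405 -9.477] w 30.233197523921323
x,y,z axes [ 0.848 -0.109  0.519] [-0.15  -0.988  0.038] [ 0.509 -0.11  -0.854]
tool delta [ 0.347 -8.445  1.021]  yp in tool [ 0.    -0.999 -0.044] xp [ 0.855 -0.022  0.519] up [ 0.519  0.038 -0.854]
```

View pics/w6.png

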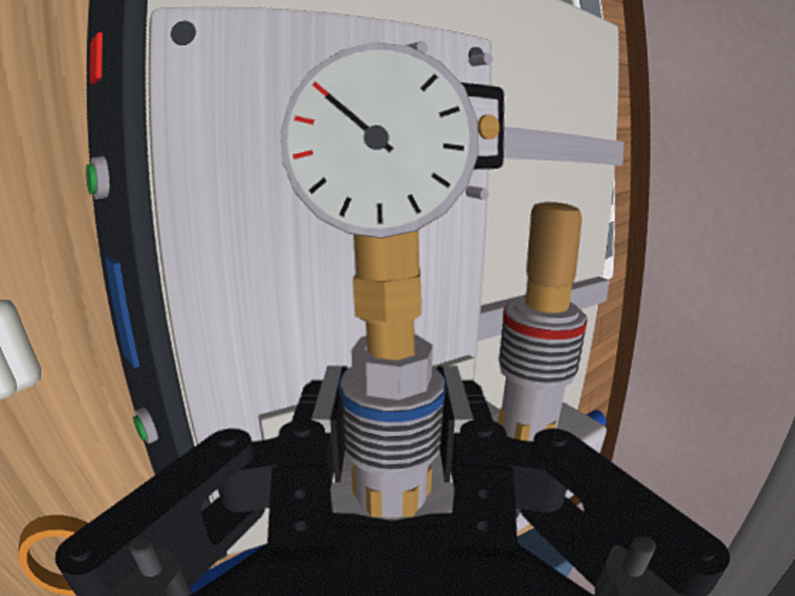

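Emit:
send_rows(commands=[[25,0,-2,0,0],[25,0,-3,0,0],[50,0,-3,0,0],[50,0,-3,0,0],[50,0,-3,0,0]])

```text
clock: 9.15
eef_pos: [591.8, -3.7, 196.8]
tool_rot: [3.097, -0.546, -0.128]
force: [-0.1, 0.5, 0.6]
width: 49.8
```

Emit:
send_rows(commands=[[50,0,0,-15,0],[50,0,0,-40,0],[60,0,0,-80,0],[75,0,0,-80,0],[75,0,0,-80,0]])

```text
clock: 9.65
eef_pos: [551.4, 4.6, 266.2]
tool_rot: [3.096, -0.549, -0.128]
force: [1.0, -0.4, -0.3]
width: 74.9
```

```bash
python3 -c "
from h import *
snap('wrist','w7')
totool([593.5,1.9,195.7])
"
```

```text
t 9.7 q [ 0.499  0.425 -0.917  2.229  1.427  0.592 -1.661] p [551.238   4.381 265.168] rot [ 3.096 -0.547 -0.128] F [ 0.007 -0.118 -0.118] w 75.30318929139787
x,y,z axes [ 0.847 -0.109  0.52 ] [-0.151 -0.988  0.039] [ 0.51  -0.112 -0.853]
tool delta [-0.072 -6.654 81.079]  yp in tool [ 0.    -0.999 -0.046] xp [ 0.854 -0.023  0.52 ] up [ 0.52   0.039 -0.853]
```

View pics/w7.png

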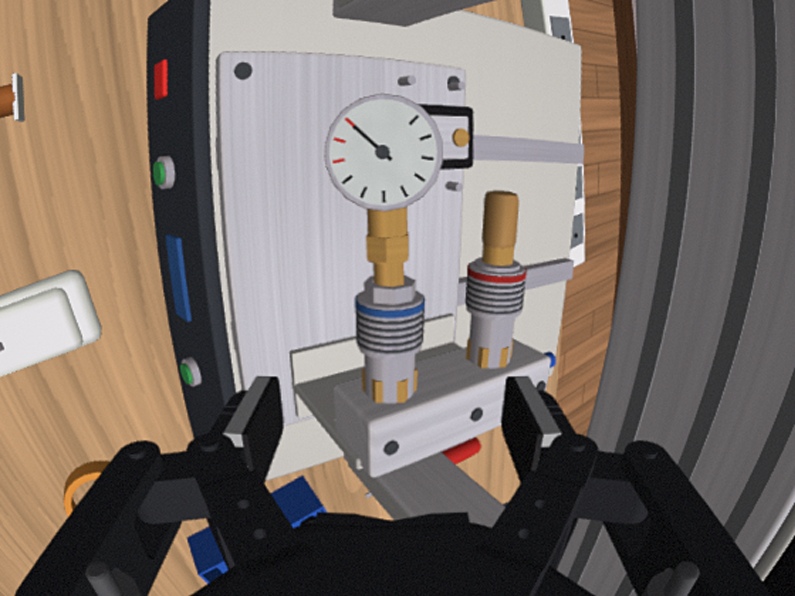

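```bash
python3 - <<'E'
from h import *
s=np.sin(np.radians(35));c=np.cos(np.radians(35)); n=-s*xp+np.array([0,0,c])
G=atz('wrist',383.5/1.42,152/1.42,200+13.5*c);g=G-13.5*n;print(G,g)
for g in (g,np.array([599.4,76.2,200])):
  S,R=st();t=g-2*R[:,2];totool(t)
E
```

```text
[589.883  76.79  211.059] [597.562  75.799 200.   ]
t 9.7 q [ 0.499  0.425 -0.917  2.229  1.427  0.592 -1.661] p [551.238   4.381 265.168] rot [ 3.096 -0.547 -0.128] F [ 0.007 -0.118 -0.118] w 75.30318929139787
x,y,z axes [ 0.847 -0.109  0.52 ] [-0.151 -0.988  0.039] [ 0.51  -0.112 -0.853]
t 9.7 q [ 0.499  0.425 -0.917  2.229  1.427  0.592 -1.661] p [551.238   4.381 265.168] rot [ 3.096 -0.547 -0.128] F [ 0.007 -0.118 -0.118] w 75.30318929139787
x,y,z axes [ 0.847 -0.109  0.52 ] [-0.151 -0.988  0.039] [ 0.51  -0.112 -0.853]
tool delta [ -2.451 -80.092  69.222]  yp in tool [ 0.    -0.999 -0.046] xp [ 0.854 -0.023  0.52 ] up [ 0.52   0.039 -0.853]
t 9.7 q [ 0.499  0.425 -0.917  2.229  1.427  0.592 -1.661] p [551.238   4.381 265.168] rot [ 3.096 -0.547 -0.128] F [ 0.007 -0.118 -0.118] w 75.30318929139787
x,y,z axes [ 0.847 -0.109  0.52 ] [-0.151 -0.988  0.039] [ 0.51  -0.112 -0.853]
t 9.7 q [ 0.499  0.425 -0.917  2.229  1.427  0.592 -1.661] p [551.238   4.381 265.168] rot [ 3.096 -0.547 -0.128] F [ 0.007 -0.118 -0.118] w 75.30318929139787
x,y,z axes [ 0.847 -0.109  0.52 ] [-0.151 -0.988  0.039] [ 0.51  -0.112 -0.853]
tool delta [ -0.938 -80.767  70.113]  yp in tool [ 0.    -0.999 -0.046] xp [ 0.854 -0.023  0.52 ] up [ 0.52   0.039 -0.853]
```

Move over the gauge, check, then descend.

Emit:
send_rows(commands=[[75,-1,-30,0,0],[75,-2,-65,5,0],[75,-2,-80,15,0],[75,-2,-80,25,0],[75,-2,-80,25,0]])

```text
clock: 10.2
eef_pos: [574.2, 80.7, 236.9]
tool_rot: [3.095, -0.543, -0.128]
force: [0.3, -0.3, 0.4]
width: 75.2
```

```bash
python3 -c "
from h import *
snap('wrist','w8')
S,R=st();totool(np.array([598.3,76,200])-2*R[:,2])
"
```

```text
t 10.25 q [ 0.282  0.537 -0.902  2.171  1.476  0.74  -1.831] p [573.99   80.42  237.635] rot [ 3.095 -0.544 -0.128] F [-0.232  0.415 -0.334] w 75.11031761812185
x,y,z axes [ 0.849 -0.109  0.517] [-0.151 -0.988  0.04 ] [ 0.507 -0.112 -0.855]
t 10.25 q [ 0.282  0.537 -0.902  2.171  1.476  0.74  -1.831] p [573.99   80.42  237.635] rot [ 3.095 -0.544 -0.128] F [-0.232  0.415 -0.334] w 75.11031761812185
x,y,z axes [ 0.849 -0.109  0.517] [-0.151 -0.988  0.04 ] [ 0.507 -0.112 -0.855]
tool delta [ 1.649 -0.815 42.984]  yp in tool [ 0.    -0.999 -0.046] xp [ 0.856 -0.024  0.517] up [ 0.517  0.04  -0.855]
```

View pics/w8.png

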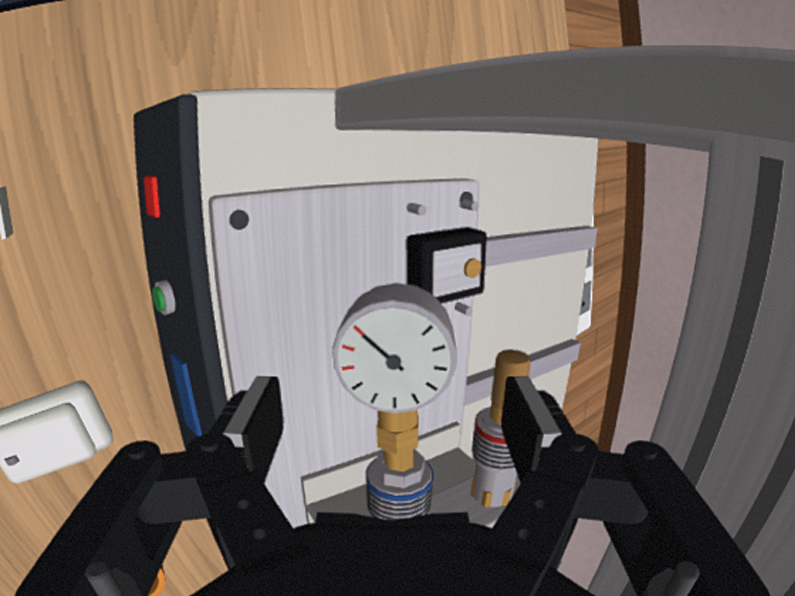

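```bash
python3 - <<'E'
from h import *
s=np.sin(np.radians(35));c=np.cos(np.radians(35)); n=-s*xp+np.array([0,0,c])
G=atz('wrist',394/1.42,360/1.42,200+13.5*c);print(G,G-13.5*n)
E
```

```text
[590.962  78.529 211.059] [598.642  77.538 200.   ]
```

Emit:
send_rows(commands=[[75,1.5,-1.5,15,0],[75,1.5,-1.5,30,0],[75,1.5,-1.5,42,0],[75,1.5,-1.5,43,0],[75,1.5,-1.5,43,0]])

```text
clock: 10.75
eef_pos: [597.0, 76.5, 201.3]
tool_rot: [3.095, -0.543, -0.128]
force: [-0.9, -0.5, 1.2]
width: 74.7
```

```bash
python3 -c "
from h import *
snap('wrist','w9')
S,R=st();totool(np.array([598.6,77,200])-2*R[:,2])
"
```

```text
t 10.8 q [ 0.259  0.628 -0.86   2.154  1.595  0.755 -1.907] p [597.054  76.768 201.812] rot [ 3.095 -0.544 -0.128] F [-0.092  0.48   0.36 ] w 74.741271479456
x,y,z axes [ 0.849 -0.109  0.517] [-0.151 -0.988  0.04 ] [ 0.506 -0.112 -0.855]
t 10.8 q [ 0.259  0.628 -0.86   2.154  1.595  0.755 -1.907] p [597.054  76.768 201.812] rot [ 3.095 -0.544 -0.128] F [-0.092  0.48   0.36 ] w 74.741271479456
x,y,z axes [ 0.849 -0.109  0.517] [-0.151 -0.988  0.04 ] [ 0.506 -0.112 -0.855]
tool delta [ 0.35  -0.536  0.306]  yp in tool [ 0.    -0.999 -0.046] xp [ 0.856 -0.024  0.517] up [ 0.517  0.04  -0.855]
```

View pics/w9.png

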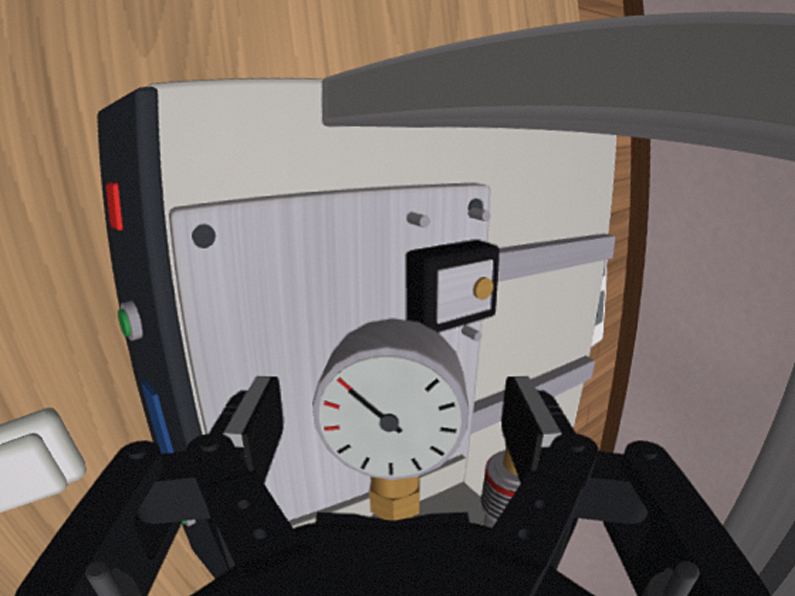

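Emit:
send_rows(commands=[[60,0,-0.5,0.5,0],[48,0,-0.5,0.5,0],[40,0,-0.5,0.5,0],[40,0,-0.5,0.5,0],[40,0,-0.5,0.5,0]])

```text
clock: 11.3
eef_pos: [597.4, 77.4, 201.7]
tool_rot: [3.095, -0.544, -0.128]
force: [-1.2, 0.6, 2.2]
width: 47.8
```

```bash
python3 -c "
from h import *
snap('wrist','w10')
st()
"
```

```text
t 11.35 q [ 0.257  0.629 -0.86   2.153  1.596  0.755 -1.908] p [597.468  77.428 201.637] rot [ 3.095 -0.544 -0.128] F [-1.174  0.91   2.472] w 48.13995927736726
x,y,z axes [ 0.849 -0.109  0.518] [-0.151 -0.988  0.04 ] [ 0.507 -0.112 -0.855]
```

View pics/w10.png

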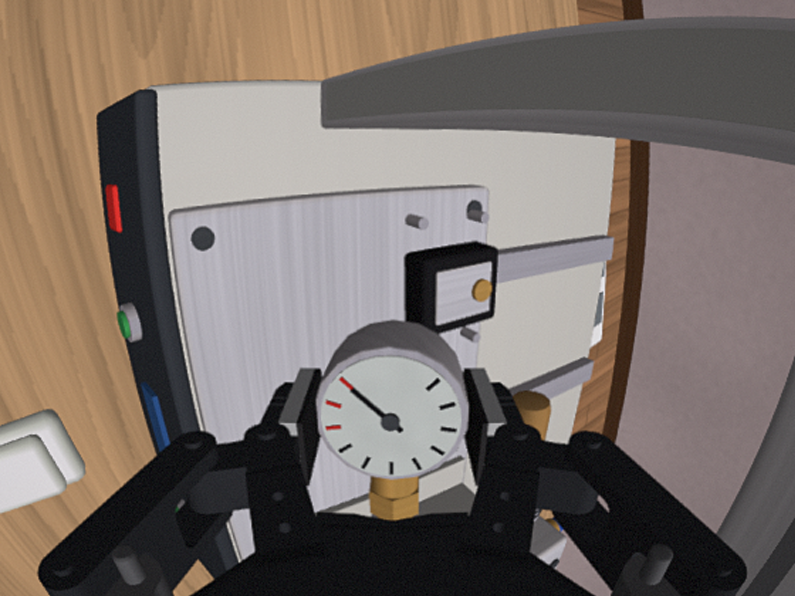

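Emit:
send_rows(commands=[[40,0,-5,-0.2,0],[40,0,-11,-0.5,0],[40,0,-18,-0.8,0],[40,0,-25,-1.2,0],[40,0,-28,-1.3,0]])

```text
clock: 11.85
eef_pos: [600.9, 107.4, 201.5]
tool_rot: [3.097, -0.543, -0.127]
force: [-0.4, -0.1, -1.5]
width: 48.1
```

```bash
python3 -c "
from h import *
snap('wrist','w11')
st()
"
```

```text
t 11.9 q [ 0.197  0.645 -0.865  2.124  1.566  0.792 -1.918] p [600.948 107.469 201.454] rot [ 3.097 -0.543 -0.126] F [-0.079  0.843 -1.215] w 47.84336882693294
x,y,z axes [ 0.849 -0.108  0.517] [-0.149 -0.988  0.038] [ 0.507 -0.109 -0.855]
```

View pics/w11.png

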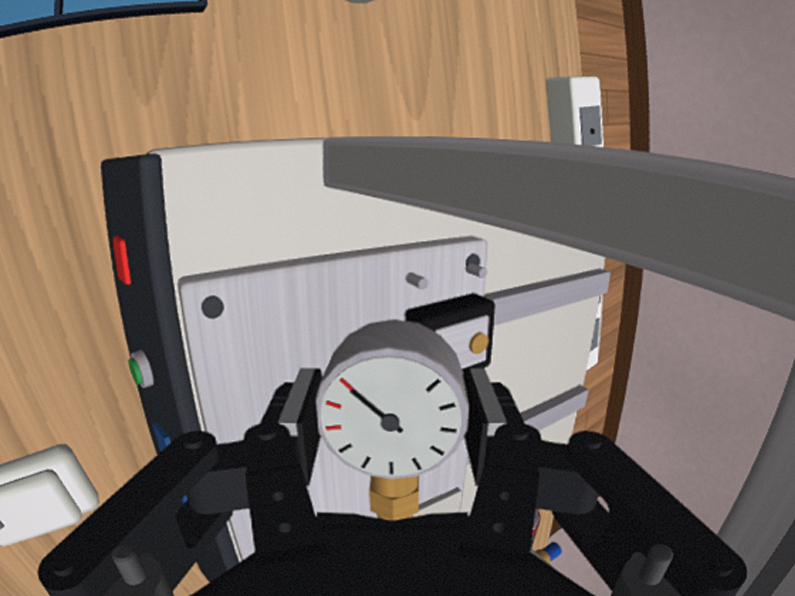

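Emit:
send_rows(commands=[[40,0,-4,-1,0],[40,0,-4,-25,0],[40,0,-4,-65,0],[40,0,-4,-110,0],[40,0,-4,-150,0]])

```text
clock: 12.4
eef_pos: [524.2, 128.6, 330.8]
tool_rot: [3.097, -0.543, -0.125]
force: [-0.1, -0.1, -0.8]
width: 48.1
```

```bash
python3 -c "
from h import *
totool([400,-40,380])
"
```

```text
t 12.4 q [ 0.302  0.338 -1.043  2.114  1.105  0.801 -1.593] p [524.228 128.628 330.762] rot [ 3.097 -0.543 -0.125] F [-0.059 -0.093 -0.803] w 48.07867815811452
x,y,z axes [ 0.85  -0.107  0.517] [-0.147 -0.988  0.038] [ 0.507 -0.109 -0.855]
tool delta [-62.085 186.856 -86.732]  yp in tool [ 0.003 -0.999 -0.043] xp [ 0.856 -0.02   0.516] up [ 0.517  0.038 -0.855]
```

Emit:
send_rows(commands=[[40,-12,30,-20,0],[40,-25,70,-40,0],[40,-40,115,-60,0],[40,-55,155,-80,0],[40,-62,187,-87,0]])

```text
clock: 12.9
eef_pos: [426.2, 11.5, 362.0]
tool_rot: [3.09, -0.51, -0.118]
force: [-0.7, -0.3, -2.9]
width: 48.1
```

```bash
python3 -c "
from h import *
totool([300,-40,380])
"
```

```text
t 12.9 q [ 0.792 -0.057 -0.999  2.284  0.383  0.449 -0.659] p [426.155  11.452 361.992] rot [ 3.09  -0.51  -0.118] F [-0.737 -0.323 -2.864] w 48.1044513471313
x,y,z axes [ 0.866 -0.103  0.488] [-0.143 -0.989  0.045] [ 0.478 -0.109 -0.871]
tool delta [-95.214  69.709 -70.439]  yp in tool [ 0.009 -0.999 -0.047] xp [ 0.873 -0.015  0.488] up [ 0.488  0.045 -0.871]
```

Emit:
send_rows(commands=[[40,-95,40,-50,0]])

```text
clock: 13.0
eef_pos: [397.4, 3.6, 360.9]
tool_rot: [3.086, -0.503, -0.118]
force: [-1.6, -0.1, -2.1]
width: 47.6
```

Emit:
send_rows(commands=[[40,-150,30,-80,0]])

```text
clock: 13.1
eef_pos: [348.0, 2.4, 360.9]
tool_rot: [3.088, -0.505, -0.121]
force: [-0.5, 0.4, -1.9]
width: 47.9
```

Emit:
send_rows(commands=[[40,-150,30,-80,0]])

```text
clock: 13.2
eef_pos: [296.0, 1.8, 360.3]
tool_rot: [3.09, -0.499, -0.122]
force: [-58.7, -24.4, 23.0]
width: 47.9
```

```bash
python3 -c "
from h import *
st()
"
```

```text
t 13.2 q [ 0.548 -0.376 -0.58   2.468 -0.144  0.509 -0.076] p [295.985   1.812 360.348] rot [ 3.09  -0.499 -0.122] F [-58.703 -24.441  23.035] w 47.92800738572566
x,y,z axes [ 0.872 -0.107  0.478] [-0.146 -0.988  0.045] [ 0.468 -0.109 -0.877]
```

```bash
python3 -c "
from h import *
snap('scene','s13',(330,0,560,230),2.6)
snap('wrist','w13')
st()
"
```

```text
t 13.3 q [ 0.545 -0.373 -0.578  2.467 -0.141  0.507 -0.08 ] p [297.064   1.748 360.761] rot [ 3.092 -0.5   -0.124] F [ 0.638 -0.086 -2.239] w 47.73294426026661
x,y,z axes [ 0.871 -0.108  0.479] [-0.147 -0.988  0.044] [ 0.469 -0.108 -0.876]
```

View pics/s13.png

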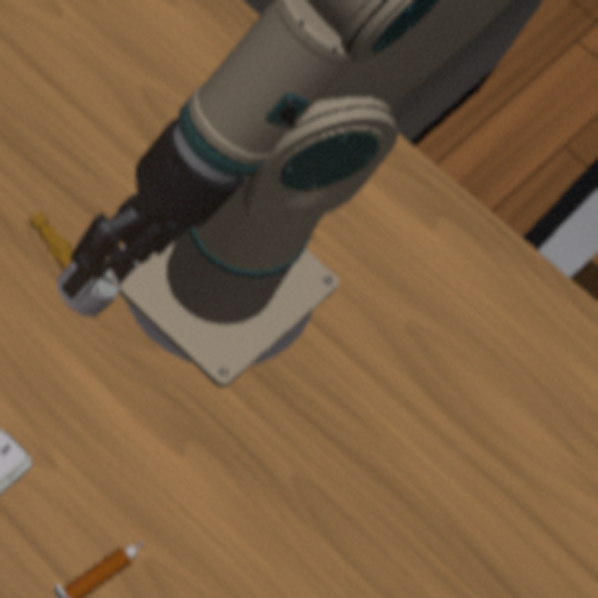

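View pics/w13.png

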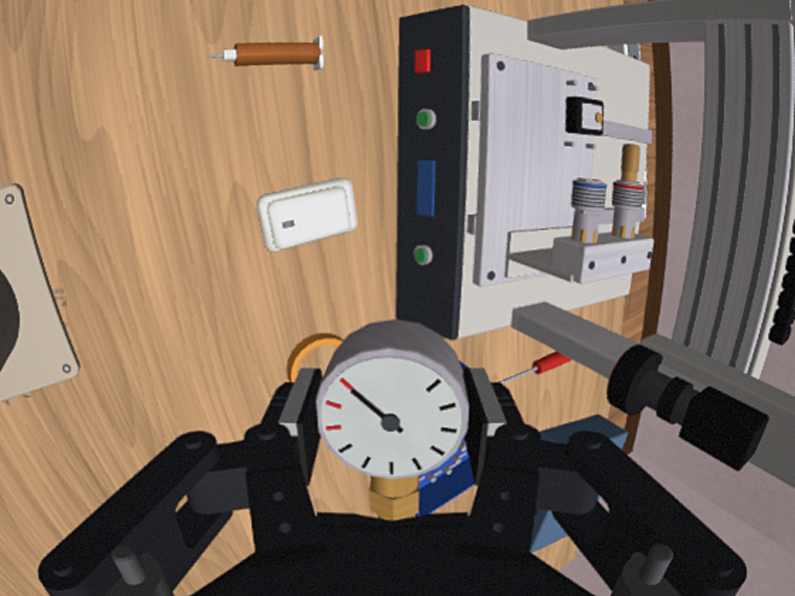

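Emit:
send_rows(commands=[[40,-60,10,-33,0]])

```text
clock: 13.4
eef_pos: [285.4, 6.9, 361.8]
tool_rot: [3.096, -0.485, -0.129]
force: [-1.2, 1.0, -1.0]
width: 48.0
```

Emit:
send_rows(commands=[[40,-100,15,-55,0]])

```text
clock: 13.5
eef_pos: [272.0, 16.2, 360.8]
tool_rot: [3.098, -0.464, -0.124]
force: [-1.1, 1.1, -2.0]
width: 47.9
```

```bash
python3 -c "
from h import *
st()
"
```

```text
t 13.5 q [ 0.19  -0.375 -0.426  2.467  0.089  0.599 -0.439] p [272.02   16.24  360.772] rot [ 3.098 -0.464 -0.124] F [-1.091  1.15  -2.047] w 47.91438514843641
x,y,z axes [ 0.887 -0.111  0.448] [-0.143 -0.989  0.039] [ 0.438 -0.099 -0.893]
```

Emit:
send_rows(commands=[[40,20,6,40,0],[40,40,12,80,0],[40,60,20,125,0],[40,65,27,170,0],[40,67,33,210,0]])

```text
clock: 14.0
eef_pos: [343.3, -12.1, 308.6]
tool_rot: [3.056, -0.43, -0.119]
force: [-1.4, -2.0, -1.5]
width: 48.0
```

```bash
python3 -c "
from h import *
totool([400,-60,180])
"
```

```text
t 14.0 q [ 0.961 -0.141 -1.065  2.466  0.178  0.351 -0.417] p [343.259 -12.141 308.556] rot [ 3.056 -0.43  -0.119] F [-1.437 -2.    -1.517] w 48.01946627872914
x,y,z axes [ 0.903 -0.108  0.417] [-0.154 -0.985  0.078] [ 0.402 -0.134 -0.906]
tool delta [  2.827  28.449 145.668]  yp in tool [ 0.008 -0.997 -0.082] xp [ 0.909 -0.026  0.416] up [ 0.417  0.078 -0.906]
```

Emit:
send_rows(commands=[[40,0,10,40,0],[40,0,15,80,0]])

```text
clock: 14.2
eef_pos: [348.4, -26.2, 285.7]
tool_rot: [3.038, -0.38, -0.117]
force: [-1.2, 0.4, -1.4]
width: 47.9
```

Emit:
send_rows(commands=[[40,-10,10,40,0],[40,-20,15,80,0]])

```text
clock: 14.4
eef_pos: [365.9, -43.4, 253.9]
tool_rot: [3.03, -0.345, -0.117]
force: [-0.7, -0.6, -2.0]
width: 48.3
```

```bash
python3 -c "
from h import *
totool([400,-60,180])
"
```

```text
t 14.4 q [ 0.913  0.234 -1.233  2.467  1.022  0.541 -1.302] p [365.853 -43.379 253.893] rot [ 3.03  -0.345 -0.117] F [-0.66  -0.55  -2.008] w 48.257621662953994
x,y,z axes [ 0.935 -0.11   0.338] [-0.153 -0.983  0.105] [ 0.321 -0.15  -0.935]
tool delta [ 8.775  3.36  82.548]  yp in tool [ 0.011 -0.994 -0.107] xp [ 0.941 -0.026  0.337] up [ 0.338  0.105 -0.935]
```

Emit:
send_rows(commands=[[40,-15,40,10,0],[40,-30,80,20,0],[40,-40,100,30,0]])

```text
clock: 14.7
eef_pos: [343.8, -152.9, 242.5]
tool_rot: [3.038, -0.32, -0.122]
force: [0.1, -0.6, -1.9]
width: 48.0
```

Emit:
send_rows(commands=[[40,-60,40,20,0]])

```text
clock: 14.8
eef_pos: [324.6, -186.1, 236.6]
tool_rot: [3.048, -0.303, -0.122]
force: [1.0, -1.0, -1.9]
width: 47.8
```

```bash
python3 -c "
from h import *
totool([340,-160,200])
"
```

```text
t 14.8 q [ 1.451  0.319 -1.247  2.464  0.992  0.423 -0.758] p [ 324.585 -186.119  236.579] rot [ 3.048 -0.303 -0.122] F [ 1.036 -1.043 -1.888] w 47.82209309606095
x,y,z axes [ 0.947 -0.116  0.299] [-0.149 -0.985  0.089] [ 0.284 -0.129 -0.95 ]
tool delta [  0.646 -31.286  35.757]  yp in tool [ 0.006 -0.996 -0.092] xp [ 0.954 -0.021  0.298] up [ 0.299  0.089 -0.95 ]
```

Emit:
send_rows(commands=[[40,-60,-20,10,0]])

```text
clock: 14.9
eef_pos: [306.0, -184.7, 237.4]
tool_rot: [3.065, -0.27, -0.131]
force: [-1.3, 2.1, -1.9]
width: 47.9
```

Emit:
send_rows(commands=[[40,-60,0,20,0]])

```text
clock: 15.0
eef_pos: [287.8, -196.8, 233.9]
tool_rot: [3.078, -0.247, -0.134]
force: [0.1, -1.1, -1.7]
width: 48.1
```

Emit:
send_rows(commands=[[40,-60,0,20,0]])

```text
clock: 15.1
eef_pos: [265.1, -211.7, 229.6]
tool_rot: [3.093, -0.223, -0.135]
force: [0.3, -0.5, -2.4]
width: 47.7
```

```bash
python3 -c "
from h import *
totool([340,-160,200])
"
```

```text
t 15.1 q [ 1.663  0.31  -1.247  2.466  0.691  0.428 -0.288] p [ 265.127 -211.675  229.613] rot [ 3.093 -0.223 -0.135] F [ 0.31  -0.523 -2.376] w 47.693977160528
x,y,z axes [ 0.966 -0.131  0.221] [-0.145 -0.988  0.047] [ 0.212 -0.077 -0.974]
tool delta [ 59.032 -63.307  40.752]  yp in tool [-0.006 -0.999 -0.05 ] xp [ 0.975 -0.017  0.221] up [ 0.221  0.047 -0.974]
```

Emit:
send_rows(commands=[[40,0,-45,10,0],[40,0,-90,20,0],[40,0,-135,25,0]])

```text
clock: 15.4
eef_pos: [319.5, -105.4, 228.9]
tool_rot: [3.099, -0.2, -0.143]
force: [0.3, 0.0, -2.1]
width: 47.9
```

```bash
python3 -c "
from h import *
totool([340,-60,200])
"
```

```text
t 15.4 q [ 1.212  0.306 -1.247  2.465  0.799  0.512 -0.833] p [ 319.465 -105.369  228.851] rot [ 3.099 -0.2   -0.143] F [ 0.287  0.031 -2.068] w 47.909399565351585
x,y,z axes [ 0.97  -0.139  0.199] [-0.151 -0.988  0.042] [ 0.191 -0.07  -0.979]
tool delta [  7.858 -49.102  28.976]  yp in tool [-0.014 -0.999 -0.045] xp [ 0.98  -0.023  0.198] up [ 0.199  0.042 -0.979]
```

Emit:
send_rows(commands=[[40,-60,-20,20,0]])

```text
clock: 15.5
eef_pos: [311.9, -89.8, 230.6]
tool_rot: [3.106, -0.173, -0.14]
force: [0.1, 0.1, -2.1]
width: 47.9
```

Emit:
send_rows(commands=[[40,-60,-10,30,0]])

```text
clock: 15.6
eef_pos: [302.5, -85.3, 227.1]
tool_rot: [3.11, -0.141, -0.138]
force: [-0.4, -1.0, -1.9]
width: 48.2
```

Emit:
send_rows(commands=[[40,-60,-10,40,0]])

```text
clock: 15.7
eef_pos: [297.1, -82.9, 219.5]
tool_rot: [3.112, -0.11, -0.138]
force: [-0.1, -0.3, -1.2]
width: 48.0
```

```bash
python3 -c "
from h import *
totool([340,-60,200])
"
```

```text
t 15.7 q [ 1.14   0.33  -1.247  2.467  0.711  0.578 -0.819] p [297.064 -82.89  219.533] rot [ 3.112 -0.11  -0.138] F [-0.134 -0.277 -1.244] w 47.97706298375531
x,y,z axes [ 0.985 -0.137  0.109] [-0.141 -0.99   0.03 ] [ 0.104 -0.045 -0.994]
tool delta [ 37.006 -29.277  22.856]  yp in tool [-0.01  -0.999 -0.031] xp [ 0.994 -0.013  0.109] up [ 0.109  0.03  -0.994]
```

Emit:
send_rows(commands=[[40,-60,-10,40,0]])

```text
clock: 15.8
eef_pos: [291.7, -80.0, 212.4]
tool_rot: [3.114, -0.078, -0.139]
force: [-0.6, 0.2, -2.4]
width: 47.8
```

Emit:
send_rows(commands=[[40,-60,-5,40,0]])

```text
clock: 15.9
eef_pos: [285.2, -80.4, 205.8]
tool_rot: [3.118, -0.046, -0.14]
force: [-0.2, -0.3, -0.4]
width: 47.5
```

Emit:
send_rows(commands=[[40,-60,-5,40,0]])

```text
clock: 16.0
eef_pos: [278.1, -80.9, 199.8]
tool_rot: [3.123, -0.014, -0.141]
force: [0.2, -0.7, -2.0]
width: 47.9
```

```bash
python3 -c "
from h import *
snap('wrist','w20')
totool([340,-60,200])
"
```

```text
t 16.05 q [ 1.094  0.431 -1.246  2.467  0.738  0.662 -0.885] p [277.066 -81.047 199.063] rot [ 3.124 -0.01  -0.142] F [-0.758 -2.39  -2.077] w 47.793549630481834
x,y,z axes [ 0.99  -0.142  0.01 ] [-0.142 -0.99   0.018] [ 0.008 -0.019 -1.   ]
tool delta [ 59.327 -29.733  -0.855]  yp in tool [-0.014 -1.    -0.018] xp [ 1.    -0.014  0.01 ] up [ 0.01   0.018 -1.   ]
```

View pics/w20.png

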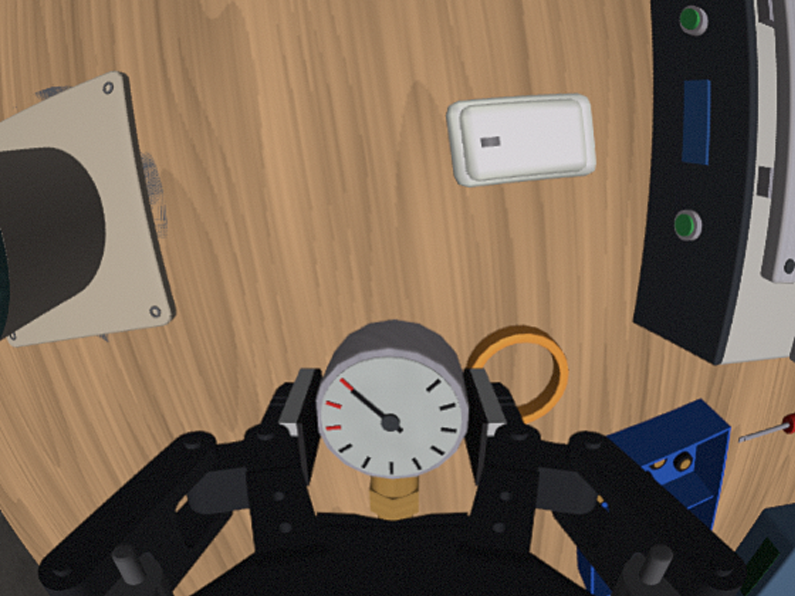

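Emit:
send_rows(commands=[[40,40,-10,0,0],[40,80,-25,0,0],[40,110,-50,0,0],[40,116,-90,-2,0],[40,116,-130,-3,0]])

```text
clock: 16.55
eef_pos: [412.1, 32.3, 200.8]
tool_rot: [3.126, -0.011, -0.145]
force: [0.9, 1.1, -1.3]
width: 48.1
```

```bash
python3 -c "
from h import *
totool([464,402,180])
"
```

```text
t 16.55 q [ 0.596  0.577 -1.102  2.178  0.75   0.832 -1.137] p [412.051  32.312 200.822] rot [ 3.126 -0.011 -0.145] F [ 0.889  1.105 -1.279] w 48.06326835061799
x,y,z axes [ 0.989 -0.145  0.011] [-0.145 -0.989  0.016] [ 0.009 -0.017 -1.   ]
tool delta [  -2.41  -373.595   14.918]  yp in tool [-0.017 -1.    -0.016] xp [ 1.    -0.017  0.011] up [ 0.011  0.016 -1.   ]
```

Emit:
send_rows(commands=[[40,0,-48,0,0],[40,0,-96,0,-1],[40,0,-144,0,-2],[40,0,-192,0,-2],[40,0,-235,0,-2]])

```text
clock: 17.05
eef_pos: [446.4, 266.9, 197.0]
tool_rot: [3.126, -0.011, -0.11]
force: [0.9, -0.6, -1.4]
width: 47.8
```

```bash
python3 -c "
from h import *
snap('wrist','w21')
totool([464,402,180])
"
```

```text
t 17.1 q [ 0.02   0.706 -1.016  1.905  0.751  0.963 -1.458] p [446.359 276.497 198.283] rot [ 3.139 -0.011 -0.104] F [ 2.149  8.963 -0.006] w 48.14005990228125
x,y,z axes [ 0.995 -0.104  0.011] [-0.104 -0.995  0.003] [ 0.011 -0.004 -1.   ]
tool delta [   4.319 -126.709   17.96 ]  yp in tool [ 0.024 -1.    -0.003] xp [1.    0.024 0.011] up [ 0.011  0.003 -1.   ]
```

View pics/w21.png

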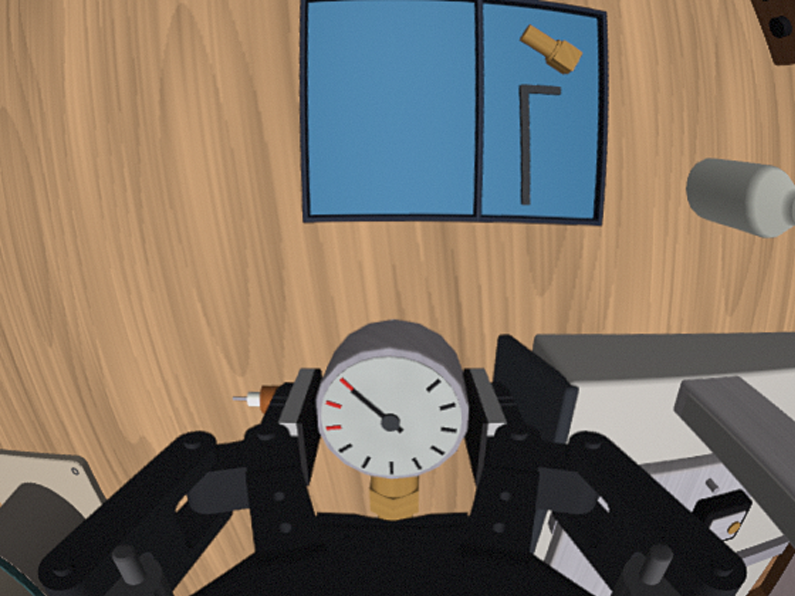

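```bash
python3 -c "
from h import *
st()
P=ctrl.camera_params('wrist')
snap('wrist','w22')
st()
print(P['cam_to_world'][:3,3]-ctrl.camera_params('wrist')['cam_to_world'][:3,3])
"
```

```text
t 17.1 q [ 0.02   0.706 -1.016  1.905  0.751  0.963 -1.458] p [446.359 276.497 198.283] rot [ 3.139 -0.011 -0.104] F [ 2.149  8.963 -0.006] w 48.14005990228125
x,y,z axes [ 0.995 -0.104  0.011] [-0.104 -0.995  0.003] [ 0.011 -0.004 -1.   ]
t 17.15 q [ 0.025  0.704 -1.016  1.909  0.751  0.965 -1.456] p [445.843 272.545 197.98 ] rot [ 3.134 -0.011 -0.104] F [-1.043 -0.979 -0.333] w 48.285069324587404
x,y,z axes [ 0.995 -0.104  0.011] [-0.104 -0.995  0.007] [ 0.01  -0.008 -1.   ]
[0.448 3.398 0.64 ]
```

View pics/w22.png

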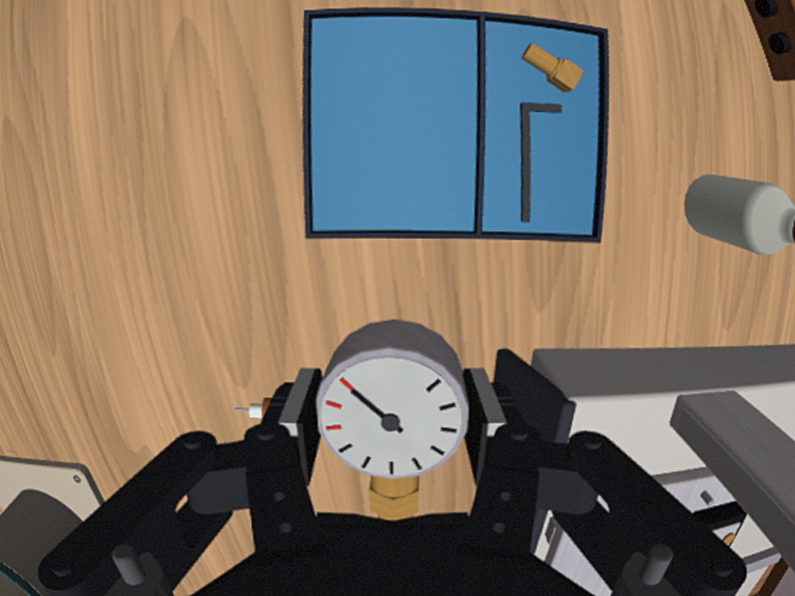

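```bash
python3 - <<'E'
from h import *
o=np.array([.45,3.4,0])
c=[atz('wrist',u/1.42,v/1.42,6.5)+o for u,v in((311,17),(478,21),(476,232),(313,233))]
for k in c:print(k)
m=sum(c)/4;print("bay",m,np.linalg.norm(c[0]-c[1]),np.linalg.norm(c[1]-c[2]))
d=(c[0]+c[1]-c[2]-c[3])/2;print("yaw",np.degrees(np.arctan2(-d[0],d[1])))
E
```

```text
[411.308 458.196   6.5  ]
[525.237 444.004   6.5  ]
[510.014 293.283   6.5  ]
[395.11  304.633   6.5  ]
bay [460.417 375.029   6.5  ] 114.80939871599732 151.48808630664462
yaw -5.89571153841006
```

```bash
python3 -c "
from h import *
totool([463.3,402.6,60])"
```

```text
t 17.15 q [ 0.025  0.704 -1.016  1.909  0.751  0.965 -1.456] p [445.843 272.545 197.98 ] rot [ 3.134 -0.011 -0.104] F [-1.043 -0.979 -0.333] w 48.285069324587404
x,y,z axes [ 0.995 -0.104  0.011] [-0.104 -0.995  0.007] [ 0.01  -0.008 -1.   ]
tool delta [   2.395 -132.149  137.071]  yp in tool [ 0.024 -1.    -0.007] xp [1.    0.024 0.011] up [ 0.011  0.007 -1.   ]
```

Emit:
send_rows(commands=[[40,1,-40,10,0],[40,2,-80,30,0],[40,2,-115,60,0],[40,2,-132,90,0],[40,2,-132,100,0]])

```text
clock: 17.65
eef_pos: [461.1, 403.6, 93.9]
tool_rot: [3.133, -0.007, -0.102]
force: [-2.0, -1.5, -1.6]
width: 48.1
```

Emit:
send_rows(commands=[[40,0,0,0,0],[40,0,0,0,0]])

```text
clock: 17.85
eef_pos: [461.5, 402.1, 94.1]
tool_rot: [3.133, -0.007, -0.103]
force: [0.2, 0.7, -1.7]
width: 47.9
```

```bash
python3 -c "
from h import *
snap('wrist','w23');snap('scene','s23',(300,220,480,400),3)
totool([463.3,402.6,30])"
```

```text
t 17.95 q [-0.273  0.927 -0.871  1.731  0.885  0.93  -1.629] p [462.098 402.782  95.271] rot [ 3.134 -0.008 -0.104] F [ 1.41   0.256 -1.182] w 47.778330055540394
x,y,z axes [ 0.995 -0.103  0.008] [-0.103 -0.995  0.007] [ 0.008 -0.008 -1.   ]
tool delta [ 0.667 -0.415 65.278]  yp in tool [ 0.025 -1.    -0.007] xp [1.    0.025 0.009] up [ 0.008  0.007 -1.   ]
```

View pics/w23.png

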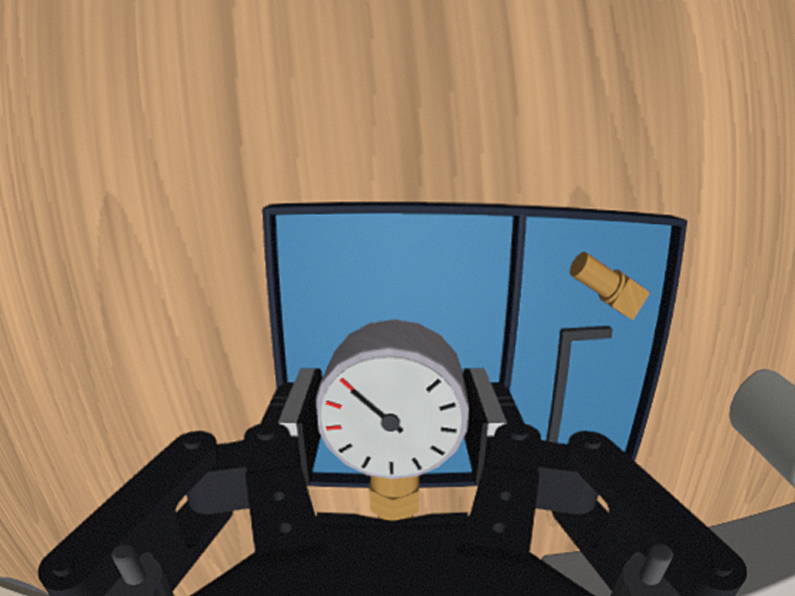

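View pics/s23.png

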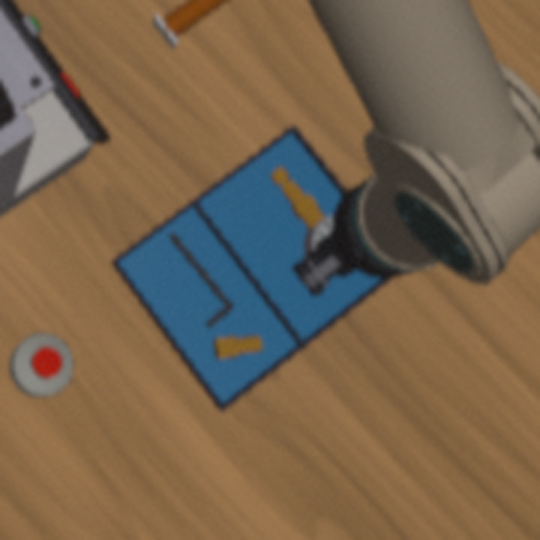

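Emit:
send_rows(commands=[[40,0.5,-0.3,25,0],[40,0.5,-0.3,45,0],[40,0.5,-0.3,60,0],[40,0.5,-0.3,64,0],[40,0.5,-0.3,66,0]])

```text
clock: 18.45
eef_pos: [462.7, 401.1, 29.4]
tool_rot: [3.131, -0.008, -0.104]
force: [-3.0, -6.1, 14.3]
width: 48.1
```

Emit:
send_rows(commands=[[40,0,0,1,0],[40,0,0,2,0],[40,0,0,3,0],[40,0,0,3,0]])

```text
clock: 18.85
eef_pos: [462.6, 401.1, 29.4]
tool_rot: [3.13, -0.01, -0.104]
force: [-2.9, -7.0, 16.5]
width: 47.8
```

```bash
python3 -c "
from h import *
snap('wrist','w24');snap('scene','s24',(340,230,460,350),5)
snap('top','t24',(130,180,250,280),6)
st()"
```

```text
t 19.0 q [-0.308  1.01  -0.799  1.752  0.98   0.84  -1.697] p [462.662 401.051  29.37 ] rot [ 3.13  -0.01  -0.104] F [-2.377 -5.214 17.082] w 47.899916434081696
x,y,z axes [ 0.995 -0.103  0.01 ] [-0.104 -0.995  0.011] [ 0.008 -0.012 -1.   ]
```

View pics/w24.png

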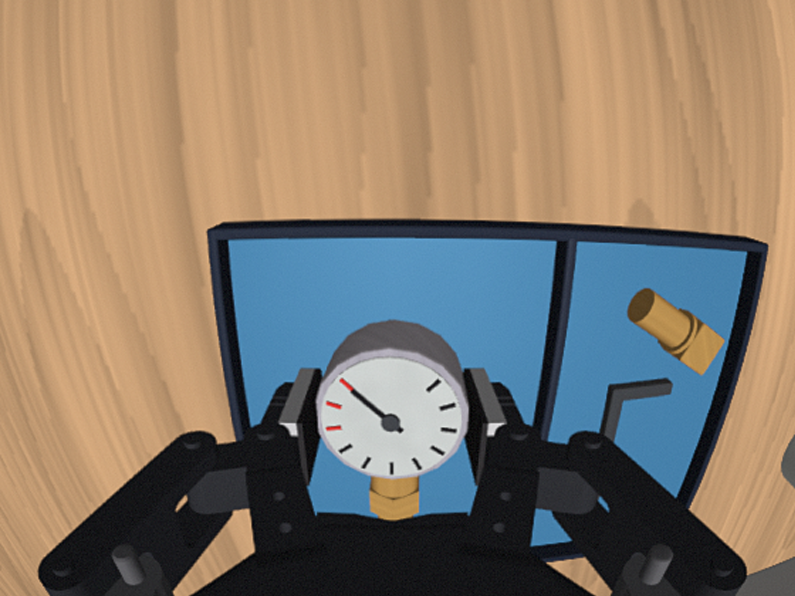

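View pics/s24.png

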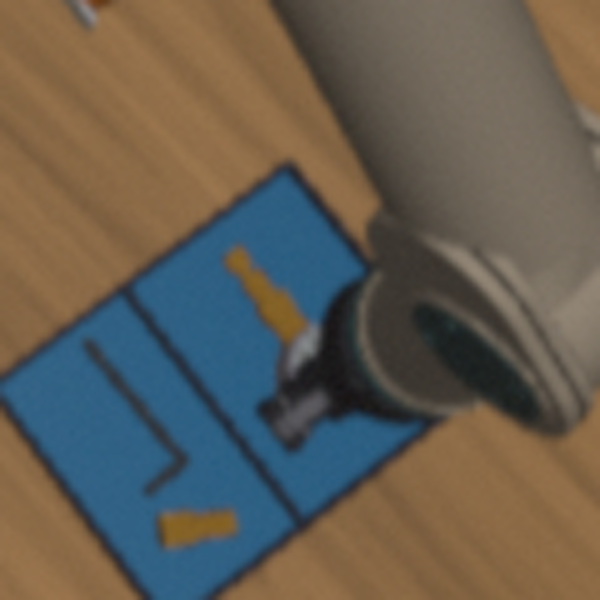

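View pics/t24.png

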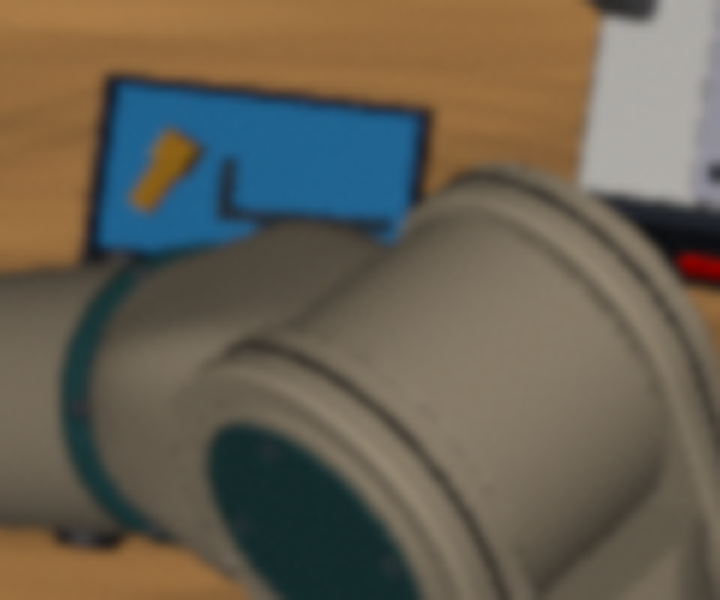

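```bash
python3 -c "
import cv2
a=cv2.imread('pics/w24_raw.png');cv2.imwrite('pics/w24c.png',cv2.resize(a[215:375,205:350],None,fx=5,fy=5,interpolation=cv2.INTER_CUBIC)[:,:])
"
```

```text
(no output)
```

View pics/w24c.png

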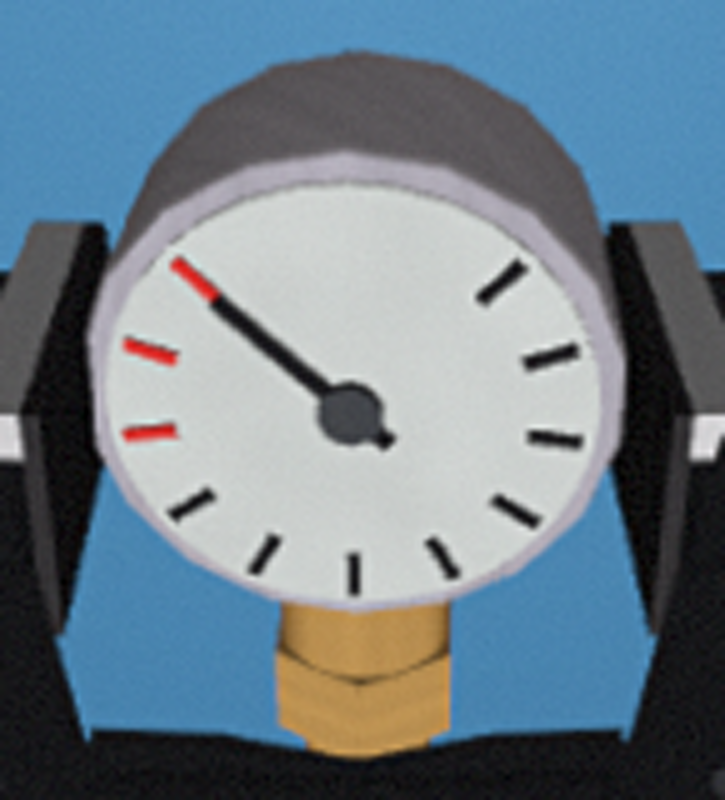

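```bash
cat > fit.py <<'E'
from h import *
from scipy.optimize import least_squares
def proj(P,p):
    T=np.linalg.inv(p["cam_to_world"]);q=(T[:3,:3]@P.T).T+T[:3,3]
    r=np.hypot(q[:,0],q[:,1]);th=np.arctan2(r,q[:,2]);return np.c_[p["cx"]+p["fx"]*th*q[:,0]/r,p["cy"]+p["fy"]*th*q[:,1]/r]
F=np.array([(88,340),(110,270),(165,212),(250,170),(345,152),(435,165),(520,205),(580,265),(620,340),(622,400),(600,460),(520,570),(450,600),(370,608),(290,600),(200,560),(140,510),(100,455)])/5+[205,215]
B=np.array([(150,190),(205,105),(275,65),(360,52),(450,65),(525,110),(580,165)])/5+[205,215]
p=ctrl.camera_params('wrist')
t=np.linspace(0,2*np.pi,721)
def circ(c,R,off,r):
    return (c+R[:,2]*off)+r*(np.outer(np.cos(t),R[:,0])+np.outer(np.sin(t),R[:,1]))
def res(v):
    R=Rn.from_rotvec([v[3],v[4],0]).as_matrix();c=v[:3]
    f=proj(circ(c,R,13.5,25),p);b=proj(circ(c,R,-13.5,25),p)
    return np.r_[np.min(np.linalg.norm(F[:,None]-f[None],axis=2),axis=1),np.min(np.linalg.norm(B[:,None]-b[None],axis=2),axis=1)]
s=least_squares(res,[462,401,22,0.02,0.02])
print(s.x,np.degrees(s.x[3:]),s.fun.round(2))
E
python3 fit.py
```

```text
[462.429 396.559  17.215  -0.038  -0.072] [-2.186 -4.108] [0.15 0.53 0.15 0.74 0.25 0.26 0.32 0.17 0.82 0.08 1.57 0.82 0.55 0.3
 0.15 0.52 0.27 0.62 0.38 0.29 0.14 0.45 0.12 0.43 1.01]
```

Emit:
send_rows(commands=[[40,0,0,-0.5,0],[40,0,0,-0.5,0],[40,0,0,-0.5,0]])

```text
clock: 19.3
eef_pos: [462.8, 401.3, 30.0]
tool_rot: [3.131, -0.01, -0.104]
force: [-0.5, -0.6, -2.4]
width: 48.4
```

Emit:
send_rows(commands=[[40,0,0,0.5,0],[40,0,0,1,0],[40,0,0,1.2,0]])

```text
clock: 19.6
eef_pos: [462.8, 401.4, 29.5]
tool_rot: [3.13, -0.01, -0.104]
force: [-0.8, -1.9, 9.0]
width: 48.2
```

Emit:
send_rows(commands=[[48,0,0,0,0],[49,0,0,0,0],[50,0,0,0,0],[51,0,0,0,0],[52,0,0,0,0]])

```text
clock: 20.1
eef_pos: [462.8, 401.5, 29.5]
tool_rot: [3.131, -0.01, -0.104]
force: [-1.0, -0.1, 0.1]
width: 52.2
```

```bash
python3 -c "
from h import *
snap('wrist','w25')
st()"
```

```text
t 20.15 q [-0.309  1.009 -0.798  1.751  0.979  0.839 -1.697] p [462.795 401.454  29.508] rot [ 3.13  -0.01  -0.104] F [ 0.389 -0.237  0.593] w 52.16284393968424
x,y,z axes [ 0.995 -0.103  0.01 ] [-0.104 -0.995  0.011] [ 0.009 -0.012 -1.   ]
```

View pics/w25.png

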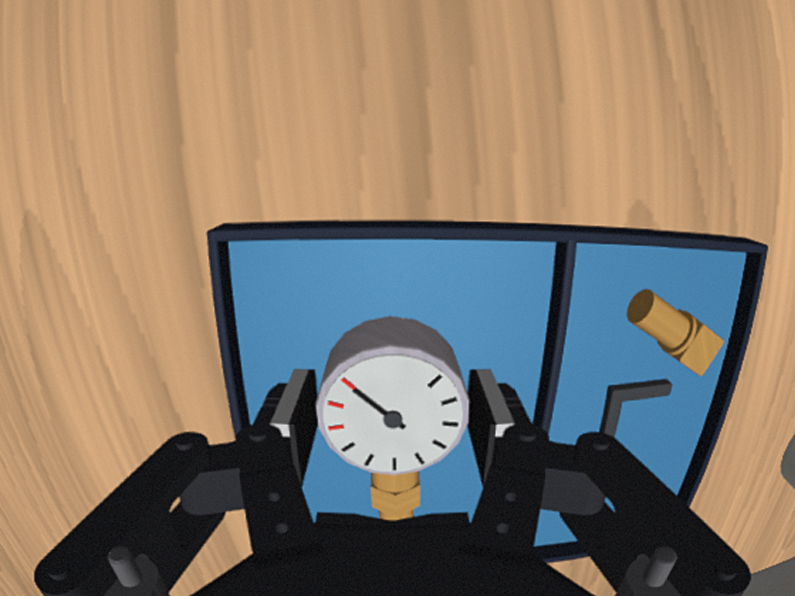

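The gauge is on the floor of the bay and level. I'll open a little more and go straight up.

Emit:
send_rows(commands=[[56,0,0,0,0],[60,0,0,0,0],[60,0,0,-10,0],[60,0,0,-30,0],[60,0,0,-60,0]])

```text
clock: 20.65
eef_pos: [461.7, 401.7, 90.4]
tool_rot: [3.129, -0.009, -0.103]
force: [0.6, -0.1, -0.2]
width: 60.3
```

Emit:
send_rows(commands=[[60,-10,0,-40,0],[60,-40,20,-80,0],[60,-80,60,-120,0],[60,-120,100,-150,0],[60,-150,140,-160,0]])

```text
clock: 21.15
eef_pos: [320.3, 304.6, 241.5]
tool_rot: [3.132, -0.012, -0.101]
force: [1.3, -0.2, 0.2]
width: 60.1
```

Emit:
send_rows(commands=[[60,-20,40,0,0],[60,-40,80,0,0],[60,-40,80,0,0],[60,-40,80,0,0]])

```text
clock: 21.55
eef_pos: [272.6, 228.6, 242.9]
tool_rot: [3.132, -0.016, -0.102]
force: [0.1, 0.6, -0.4]
width: 60.1
```

```bash
python3 -c "
from h import *
st()
snap('scene','s30',(130,80,460,400),2.2);snap('top','t30',(130,120,390,290),3)
snap('wrist','w30');st()"
```

```text
t 21.55 q [ 0.1    0.408 -1.185  2.25   0.557  0.815 -1.561] p [272.571 228.65  242.913] rot [ 3.132 -0.016 -0.102] F [ 0.115  0.642 -0.383] w 60.08837492111903
x,y,z axes [ 0.995 -0.101  0.016] [-0.102 -0.995  0.01 ] [ 0.015 -0.011 -1.   ]
t 21.7 q [ 0.097  0.412 -1.184  2.247  0.557  0.815 -1.561] p [273.068 230.568 242.479] rot [ 3.134 -0.013 -0.101] F [-0.818 -0.115  0.374] w 59.94857241894658
x,y,z axes [ 0.995 -0.101  0.013] [-0.101 -0.995  0.007] [ 0.012 -0.009 -1.   ]
```

View pics/s30.png

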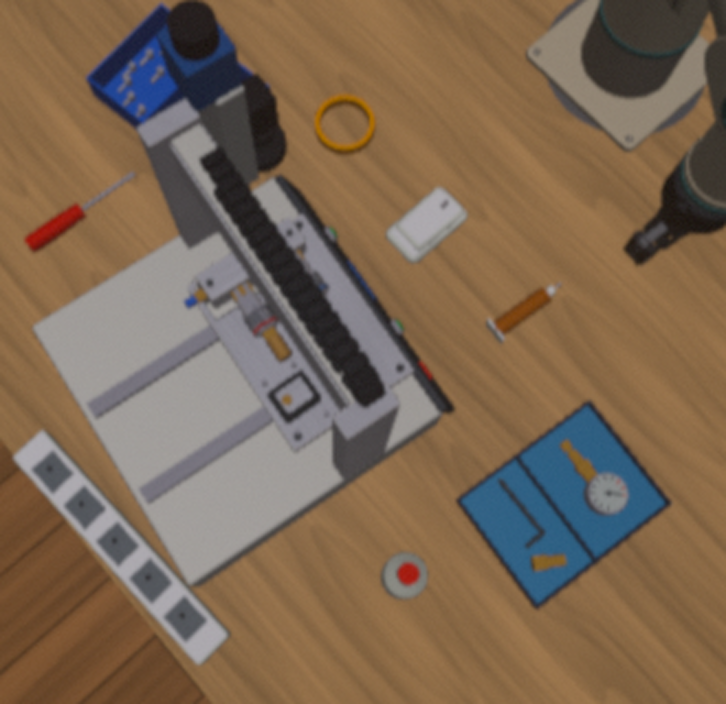

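View pics/t30.png

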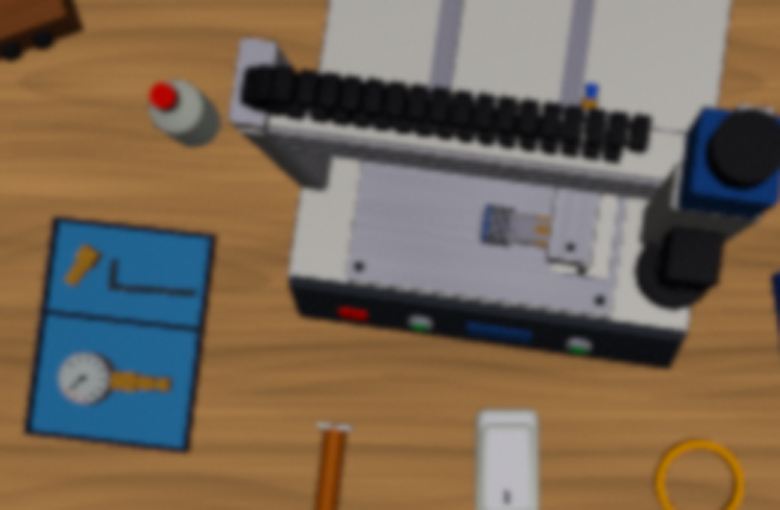

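View pics/w30.png

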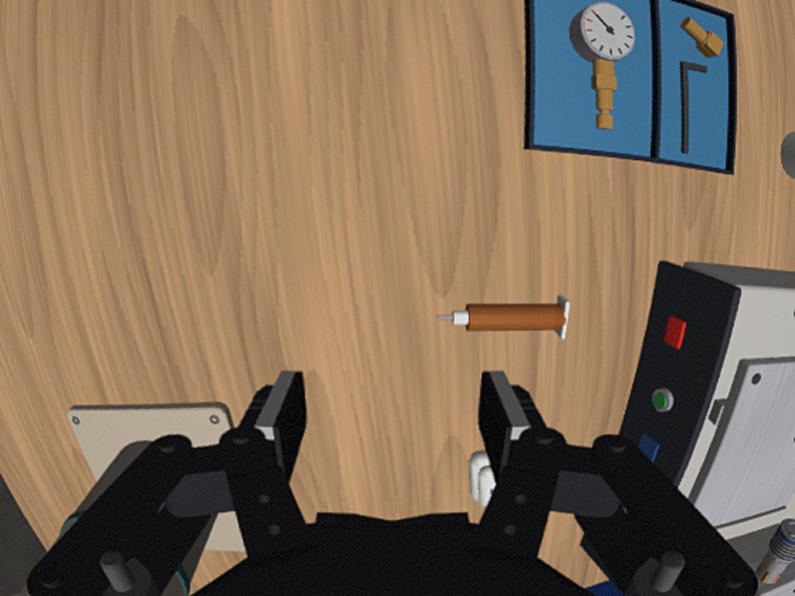

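```bash
python3 -c "
from h import *
print(ctrl.finish_job())"
```

```text
the job is handed in; nothing more can be done
None
```

The gauge is released, drawn straight out and lying on its back, dial up and lengthwise, in the middle of the wide empty bay. I handed the job in at about 21.7 s of the 51 s allowed.

**Tilting the hand:** rows cannot tilt the tool. I got the 31° tilt by pushing the arm against its reach limits at height, and took it off again in front of the base before placing the gauge.

**Release:** I pulled the blue-ringed sleeve back about 8.5 mm and the plug was ejected. I then gripped the case and drew it about 30 mm straight along the coupler. The pull left about 1–2 N on the wrist, roughly the gauge's own weight.

**Last checks:** the final scene, top and wrist pictures show:
- The gauge is flat in the bay and the blue sleeve is back home.
- The red coupler still holds its silencer, and the other items in view look unmoved.
- The gripper is empty and clear of everything.

**What disagreed or went less smoothly:**
- **Force spike:** one reading of about 68 N came when two joints reached their limits while I was bringing the hand in. It was gone at the next reading and the pictures showed no contact, so I took it as a sudden stop.
- **Earlier touch-down:** the gauge met the tray floor about 7 mm higher than I had worked out, because it sat lower in the jaws. It pressed with up to about 17 N before I backed off.
- **Slight lean:** the gauge hung about 4° out of level in the grip. I set it down on a light touch of about 9 N and opened the fingers slowly, so it tipped the last few millimetres flat.

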